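# Cure the stone-set jewellery in the curing box

### The job

Lay every piece of jewellery that is set with stones (two or three cuffs and brooches, not the plain band) inside the open curing box, press its lid down until the catch holds, then twist the start knob clockwise to its stop and let go so that it springs back. Then pull the lid open so that it swings all the way up, lay the cured pieces in the display tray and press the empty box's lid shut again. Leave everything else on the bench where it is.

Things in the scene. Friction and masses are not known exactly. Their poses are not given: they have to be found in the camera images.
- machine: bench-top curing box, fixed. Origin: under the centre of its chamber, on the table. Chamber inside 190 (x) x 220 (y), floor at z = 20, walls 12 thick with rim at z = 70. On its -x side a control deck 80 deep (x -187 to -107), top at z = 55, carries the start knob at (-147, 0) (mm)
- lid (a joint): hinge of the box's amber lid, rad: 0 shut, about 1.8 fully open, where a gas spring holds it. The lid must be pushed over and down (a few N) against the spring; over the last 0.05 rad it must be pressed harder (about 8 N at the free edge), hard down to 0, past a spring catch that then holds it. A pull of about 6 N up at the handle frees it, then it swings fully open by itself in about 3 s
- lid_hinge (a point): on the hinge line, at the lid's underside, machine (0, 122, 70.5). The frame turns with the lid: when shut its axes match the machine's; the lid is a panel 214 (x), 244 from the hinge toward its own -y, 10 thick in its own +z (its outer face is +z) (mm)
- lid_handle (a point): top middle of the lid's handle: a bar on the outer face near the free edge, 60 long (x), 12 thick (y), 26 high above the face; in the lid's frame at (0, -220, 36). A 50 wide catch tongue hangs 14 beyond the free edge, below the handle (mm)
- knob (a joint): start knob, rad: 0 at rest, 1.2 at its stop, clockwise seen from above; a spring turns it back when let go (about 0.1 N m at the stop)
- knob_grip (a point): on the knob's axis at the height to grip, z = 92. The grip is an upright bar 42 long along its own x (along the machine's x at rest), 14 thick, 32 tall, top at z = 99, on a round disc 44 wide with top at z = 69; the frame turns with the knob (mm)
- tray: wooden display tray with grey padding, fixed: 120 (x) x 250 (y) outside, walls 5 thick and 14 high, floor at z = 5. Origin: centre of its underside (mm)
- cuff_a: silver cuff bracelet set with turquoise stones, lying on its edge like an open ring: a C band, outer radius 32, inner radius 27, 20 tall, gap toward its +x. At its -x side is a thick stone setting, x from -36 to -25, 24 wide along y: best grip (pinch along x at x = -30.5). Origin: centre of the ring on its underside; 70 g. Not on the table in every run (mm)
- cuff_b: silver cuff bracelet set with turquoise stones, lying on its edge like an open ring: a C band, outer radius 32, inner radius 27, 20 tall, gap toward its +x. At its -x side is a thick stone setting, x from -36 to -25, 24 wide along y: best grip (pinch along x at x = -30.5). Origin: centre of the ring on its underside; 70 g. Not on the table in every run. Same as cuff_a (mm)
- brooch_a: oval silver brooch with a turquoise stone, lying flat: plate 32 along x, 48 along y, 8 thick, flat sides at x = +-16, stone 20 x 34 rising to 12. Origin: centre of its underside; 45 g. Not on the table in every run (mm)
- brooch_b: oval silver brooch with a turquoise stone, lying flat: plate 32 along x, 48 along y, 8 thick, flat sides at x = +-16, stone 20 x 34 rising to 12. Origin: centre of its underside; 45 g. Not on the table in every run. Same as brooch_a (mm)
- plain_cuff: plain silver cuff without stones or setting, outer radius 32, 20 tall, to be left alone. Origin: centre of its underside (mm)
- pusher: screwdriver-like setting tool lying on the bench, 120 long, bystander (mm)
- loupe: black loupe, cylinder radius 16, 28 tall, bystander (mm)
- jar: amber jar, radius 26, 60 tall, bystander (mm)
- mandrel: steel ring mandrel on a foot, radius 32, 150 tall, bystander (mm)
- dish: white dish, radius 40, 20 tall, bystander (mm)
- stone_card: cork card with loose stones, 70 x 50 x 13, bystander (mm)
- bench_block: steel bench block 60 x 60 x 25, bystander (mm)

How it is judged (in metres and radians):
On the way, in this order (a step that is already met when the one before it is completed fails the run):
1. all the stone-set pieces lie in the curing box (x of cuff_a in the frame of machine between -0.095 and 0.095 m and y of cuff_a in the frame of machine between -0.11 and 0.11 m and z of cuff_a in the frame of machine between 0.01 and 0.06 m and x of cuff_b in the frame of machine between -0.095 and 0.095 m and y of cuff_b in the frame of machine between -0.11 and 0.11 m and z of cuff_b in the frame of machine between 0.01 and 0.06 m and x of brooch_a in the frame of machine between -0.095 and 0.095 m and y of brooch_a in the frame of machine between -0.11 and 0.11 m and z of brooch_a in the frame of machine between 0.01 and 0.06 m and x of brooch_b in the frame of machine between -0.095 and 0.095 m and y of brooch_b in the frame of machine between -0.11 and 0.11 m and z of brooch_b in the frame of machine between 0.01 and 0.06 m and linear speed of each of cuff_a, cuff_b, brooch_a, brooch_b below 0.05 m/s), for 0.2 s.
2. the lid is shut on them, held by its catch (x of cuff_a in the frame of machine between -0.095 and 0.095 m and y of cuff_a in the frame of machine between -0.11 and 0.11 m and z of cuff_a in the frame of machine between 0.01 and 0.06 m and x of cuff_b in the frame of machine between -0.095 and 0.095 m and y of cuff_b in the frame of machine between -0.11 and 0.11 m and z of cuff_b in the frame of machine between 0.01 and 0.06 m and x of brooch_a in the frame of machine between -0.095 and 0.095 m and y of brooch_a in the frame of machine between -0.11 and 0.11 m and z of brooch_a in the frame of machine between 0.01 and 0.06 m and x of brooch_b in the frame of machine between -0.095 and 0.095 m and y of brooch_b in the frame of machine between -0.11 and 0.11 m and z of brooch_b in the frame of machine between 0.01 and 0.06 m and value of joint lid below 0.02 rad), for 0.3 s.
3. the knob is twisted to its stop, lid shut (value of joint lid below 0.02 rad and value of joint knob above 1.1 rad), for 0.1 s.
4. the knob is let go and has sprung back, lid still shut (value of joint lid below 0.02 rad and value of joint knob below 0.1 rad and contact force between the fingers and knob below 0.1 N), for 0.2 s.
5. the lid is fully open again (value of joint lid above 1.5 rad), for 0.2 s.
At the end, for the whole second after the job is handed in: every stone-set piece lies still in the display tray (its origin within 55 mm of the tray's centre in x and 120 mm in y, less than 32 mm above the tray's underside), the lid is shut (below 0.02 rad) and the knob is at rest (below 0.1 rad) (x of cuff_a in the frame of tray between -0.055 and 0.055 m and y of cuff_a in the frame of tray between -0.12 and 0.12 m and z of cuff_a in the frame of tray between 0 and 0.032 m and linear speed of each of cuff_a, cuff_b, brooch_a, brooch_b below 0.03 m/s and x of cuff_b in the frame of tray between -0.055 and 0.055 m and y of cuff_b in the frame of tray between -0.12 and 0.12 m and z of cuff_b in the frame of tray between 0 and 0.032 m and x of brooch_a in the frame of tray between -0.055 and 0.055 m and y of brooch_a in the frame of tray between -0.12 and 0.12 m and z of brooch_a in the frame of tray between 0 and 0.032 m and x of brooch_b in the frame of tray between -0.055 and 0.055 m and y of brooch_b in the frame of tray between -0.12 and 0.12 m and z of brooch_b in the frame of tray between 0 and 0.032 m and value of joint lid below 0.02 rad and value of joint knob below 0.1 rad); the robot touches nothing.
It fails at once if something else on the bench is moved by more than 4 cm (distance of any of plain_cuff, pusher, loupe, jar, mandrel, dish, stone_card, bench_block from where it was at the start of the episode above 0.04 m).
Of cuff_a, cuff_b, brooch_a, brooch_b only 2 to 3 are there at a start; the rules pass over those that are not, and their reading is None.
At some moment in a run one of cuff_a, cuff_b, brooch_a, brooch_b may be knocked a few centimetres aside while the robot is not near it.
Once in a run the grip may slacken for a moment while it holds something.
It also fails if it takes over 210 s, if anything falls off the work surface, if the arm or the gripper's body presses on something with over 40 N, if the wrist force passes 120 N, or if a joint passes its speed limit or range.

### The arm

A 6-joint arm with a two-finger parallel gripper is mounted at the origin on the work surface. World frame = base frame: x ahead of the robot, y to its left, z up, the work surface at z = 0. Lengths are in mm, angles in rad, forces in N, time in s.
With the tool pointing down it reaches from about 300 to 850 mm from the base axis. Payload 4.2 kg.
Tool frame: the origin (TCP) lies on the centre line of the jaws, within the pads' length; the fingertips stand 25 mm ahead of it and the grasp point (between the pads) lies 6 mm ahead of it; z points along the fingers, y is the line along which they close (so a half turn about z gives the same grasp; the last joint's range is limited). The gripper opens to 91 mm and grips with 3 to 60 N. Pads are 32 mm wide; open, the fingers measure 118 mm over their backs; the gripper's body (76 mm by 178 mm) begins 60 mm behind the grasp point.
Start: joints at [-1.256, 0.32, 1.565, -0, 1.257, -0.02], TCP at [188.937, -543.087, 238.976] pointing down, gripper open.
Joint ranges: [-3.11, 3.11], [-0.84, 2.01], [0.21, 2.61], [-1.34, 4.49], [0.05, 2.63], [-2.56, 2.56]. Speed limits (rad/s): [2.57, 2.57, 3.14, 3.14, 3.14, 3.14].

### API

Orientations are given as a unit quaternion [w, x, y, z].
In Python, from workcell import r gives the robot as it stands.
- The arm moves only by the tool arm_command, never from a script. Its argument "targets" is a list of rows, each a list of 3 entries, a list of its own where there are three numbers: the shift along the world's x, y, z in m, then the turn, a rotation vector about the world's x, y, z in rad, then the opening, from 0 (shut) to 1 (fully open). A call has 1 to 12 rows; each row shifts and turns the commanded pose from where the row before left it; what a row does not reach is not made up. A row lasts 1/8 s, in which the tool goes at most 62.5 mm and 10.7 degrees, less where a joint would pass 70% of its speed; a pose out of reach is approached as far as the arm can. A call is refused whole if a number of a shift passes 0.0625 or a number of a turn 0.188, either way. A call with a gripper value outside its range is refused whole. The fingers move at their own pace and stop on an object; "force" is the grip in N (left out, the last holds). Time passes only in rows, so rows that do not move let the fingers close. It gives the time, the measured TCP pose, the force, the opening and the grip force at its end, in the units of the state.
- r.get_state(): the state, without advancing time (a new reading comes with each control period).
- r.snapshot(name): name is "scene" or "top" or "wrist"; returns a dict with "color" (384x512x3 uint8, red, green, blue), "fx", "fy", "cx", "cy" (pixels), "R" (3x3) and "t" (3): a world point X has camera coordinates R X + t; the wrist camera has in their place "hand_eye" (4x4, takes a point from camera to tool coordinates, whose origin is the TCP and whose axes are the flange's). Camera axes: x right, y down, z forward; pixel columns grow to the right and rows downward; lengths in mm; the calibration is good to about 2 mm. A picture is of the moment at which its call begins: read the wrist's pose just before it. There is no depth.
- r.job_done(): hands the job in; it is judged then, once.
The state is a dict: "clock": time; "qpos": joint angles; "joint_velocities": joint speeds; "effort": joint torques, N m; "tcp_pos": TCP position; "tcp_rot": TCP orientation; "wrist_force": force on the tool from outside, world axes, zero at the start; "ft_torque": the same for the moment, N m; "gripper_width": finger opening in mm; "grip_force": force on a finger pad.
Only numpy, scipy, OpenCV 4.12 (cv2) and the standard library are available. Lean on these libraries where they do the work, as an engineer would, in place of code of your own. Each camera call takes 0.05 s, during which the arm holds its last target. There are 200 camera calls.

## Working session

There is one attempt and no reset: what is moved stays moved. The work goes in short steps, Python scripts to look and compute and a tool call to move; the robot and the scene stay as the last step left them, time stands still between calls to the robot, and variables do not carry over. Pictures are saved under pics/ and viewed, at most 14 in all, crops included, and the job is handed in when it is done.

Besides the shell and the picture viewer there is one more tool, called after "Call:" as a command line: name --argument value ..., lists and objects as JSON in quotes. arm_command: Moves the arm, as the interface text tells. Its arguments: {"type":"object","properties":{"targets":{"type":"array"},"force":{"type":"number"}},"required":["targets"]}

```bash
ls; mkdir -p pics; python3 - <<'E'
from workcell import r
import cv2,pickle
print(r.get_state())
for n in ("top","scene"):
    s=r.snapshot(n); pickle.dump(s,open(f"{n}.pkl","wb"))
    cv2.imwrite(f"pics/{n}0.png",cv2.resize(s["color"][:,:,::-1],(800,600),interpolation=cv2.INTER_CUBIC))
    print(n,s["fx"],s["fy"],s["cx"],s["cy"],s["R"],s["t"])
E
```

```text
pics
{'clock': 0.0, 'qpos': array([-1.25597300e+00,  3.20294613e-01,  1.56566795e+00, -4.09639165e-07,
        1.25735449e+00, -2.00146910e-02]), 'joint_velocities': array([ 0.00142462, -0.00118071,  0.00275651,  0.00299051, -0.00063421,
        0.00080811]), 'effort': array([-3.09827839e-03, -4.12471676e+01, -2.31978303e+01,  7.25583080e-02,
        4.56156337e-02, -1.40120565e-04]), 'tcp_pos': array([ 188.8090029 , -542.64553643,  238.12296458]), 'tcp_rot': array([-8.52821953e-04,  9.86017765e-01,  1.66638004e-01, -1.26825018e-04]), 'wrist_force': array([-0.95428518, -0.5626964 ,  0.04908355]), 'ft_torque': array([-0.00522601, -0.00959547, -0.01727737]), 'grip_force': 0.0, 'gripper_width': 91.08231191564178}
top 392.0553891808778 392.0553891808778 259.59842981190815 194.5723389666234 [[-4.28247430e-02 -9.99082258e-01  8.26336874e-04]
 [-9.75410444e-01  4.16310653e-02 -2.16428556e-01]
 [ 2.16195529e-01 -1.00745149e-02 -9.76298109e-01]] [ -70.33091264  583.4374753  1195.29319616]
scene 354.9507542700768 354.9507542700768 250.95725678650533 195.27441890341086 [[ 0.86880816  0.49505339  0.0097217 ]
 [ 0.31164664 -0.53146525 -0.78766811]
 [-0.38477103  0.68736222 -0.61602308]] [-461.68498135 -137.89998592 1239.63766963]
```

View pics/top0.png

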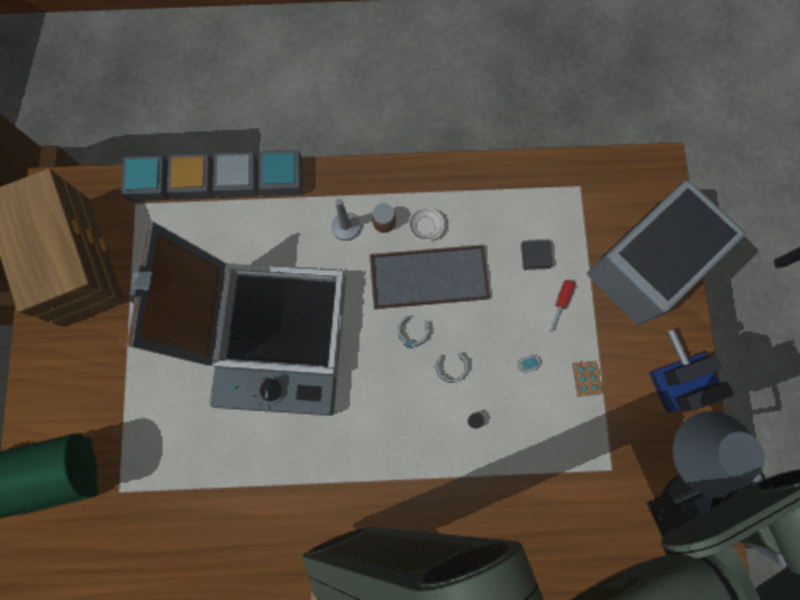

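View pics/scene0.png

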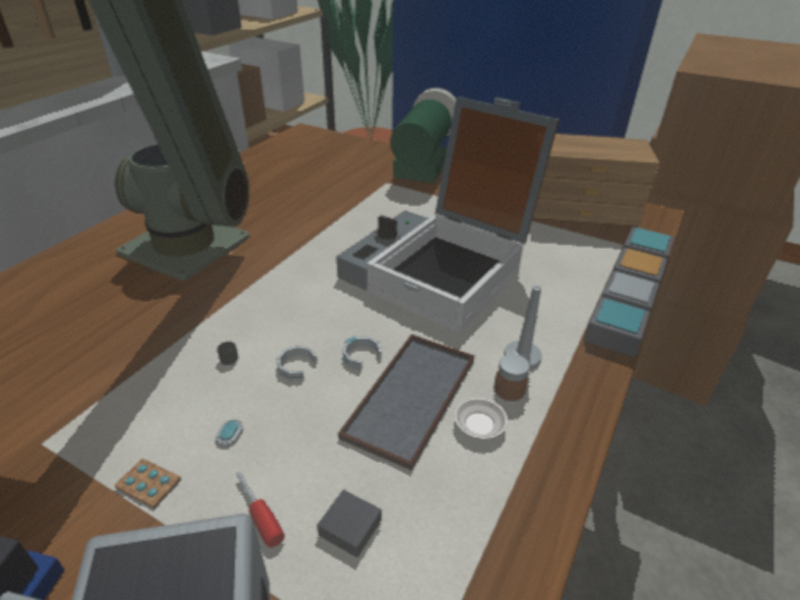

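The top view shows the stone-set cuff (415,330), the plain cuff (453,367), a brooch (530,363), the tray (430,277) and the box (280,318) with its lid open to the left (+y). I'll enlarge the relevant parts.

```bash
cat > h.py <<'E'
import numpy as np,cv2,pickle
def ray(s,u,v,z):
    d=s["R"].T@np.array([(u-s["cx"])/s["fx"],(v-s["cy"])/s["fy"],1]); o=-s["R"].T@s["t"]
    return o+d*(z-o[2])/d[2]
def proj(s,X):
    c=s["R"]@np.array(X,float)+s["t"]; return c[0]/c[2]*s["fx"]+s["cx"],c[1]/c[2]*s["fy"]+s["cy"]
def crop(s,u0,v0,w,h,k,name,n=cv2.INTER_CUBIC):
    cv2.imwrite(name,cv2.resize(s["color"][v0:v0+h,u0:u0+w,::-1],None,fx=k,fy=k,interpolation=n))
E
python3 - <<'E'
from h import *
s=pickle.load(open("top.pkl","rb"))
a=s["color"][140:280,230:390]; 
crop(s,230,150,130,97,6,"pics/c1.png")
crop(s,80,140,150,130,5,"pics/c2.png".replace("c2","c2"))
E
```

```text
(no output)
```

View pics/c1.png

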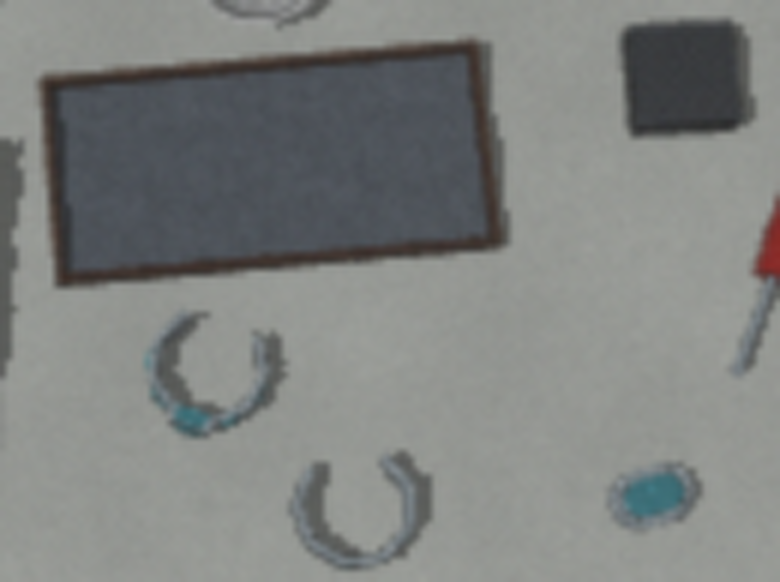

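```bash
python3 - <<'E'
from h import *
s=pickle.load(open("top.pkl","rb"))
crop(s,80,160,145,108,5,"pics/c2.png")
E
```

```text
(no output)
```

View pics/c2.png

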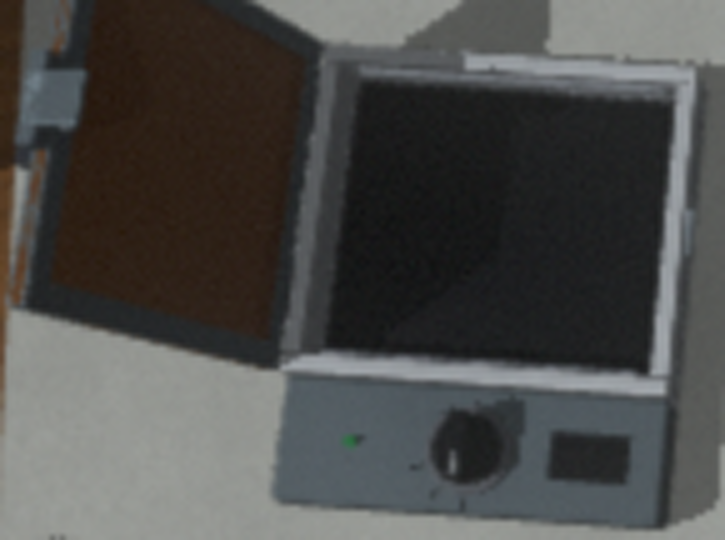

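```bash
cat >> h.py <<'E'
from scipy.optimize import least_squares
def fit(s,pts,pix,p0):
    pts=np.array(pts,float);pix=np.array(pix,float)
    def f(p):
        c,n=np.cos(p[2]),np.sin(p[2])
        X=np.c_[p[0]+c*pts[:,0]-n*pts[:,1],p[1]+n*pts[:,0]+c*pts[:,1],pts[:,2]]
        return (np.array([proj(s,x) for x in X])-pix).ravel()
    q=least_squares(f,p0); return q.x,np.round(q.fun.reshape(-1,2),1)
E
python3 - <<'E'
from h import *
s=pickle.load(open("top.pkl","rb"))
c1=lambda p:(p[0]/6+230-.4,p[1]/6+150-.4)
c2=lambda p:(p[0]/5+80-.4,p[1]/5+160-.4)
# tray corners z=14: machine axes like: +x image up, +y image left
q=fit(s,[(60,125,14),(60,-125,14),(-60,-125,14),(-60,125,14)],[c1(p) for p in [(42,78),(487,42),(500,243),(60,283)]],[600,-300,0]);print("tray",q)
q=fit(s,[(107,-122,70),(-107,-122,70),(-187,-122,55),(-187,122,55),(-95,-110,70),(95,-110,70)],[c2(p) for p in [(697,68),(667,392),(665,527),(275,500),(650,373),(675,97)]],[600,0,0]);print("machine",q)
m=q[0]
for n,p in {"knobtop":(467,440)}.items(): print(n,ray(s,*c2(p),69+15))
c,n=np.cos(m[2]),np.sin(m[2]); print("knob pred",m[0]-147*c,m[1]-147*n)
g=lambda p,z:np.round(ray(s,*c1(p),z)[:2],1)
print("set",g((190,420),20),"gapmid",g((234,323),20),"ring L",g((150,372),20),"R",g((268,365),20),"tips",g((205,315),20),g((262,333),20))
print("brooch stone",g((655,495),12),"ends",g((612,505),8),g((700,485),8))
print("stone long axis",g((625,500),12),g((688,488),12))
print("plain",g((355,500),20),"loupe",ray(s,478*.64,420*.64,28)[:2],"mandrel",ray(s,346*.64,233*.64,0)[:2],"jar",ray(s,384*.64,213*.64,60)[:2],"dish",ray(s,428*.64,224*.64,20)[:2],"card",ray(s,587*.64,378*.64,13)[:2])
# teal segmentation for cuff and brooch
hsv=cv2.cvtColor(s["color"],cv2.COLOR_RGB2HSV)
k=((hsv[...,0]>85)&(hsv[...,0]<100)&(hsv[...,1]>90)).astype(np.uint8)
nn,lab,st,ce=cv2.connectedComponentsWithStats(k[:,225:400])
for i in range(1,nn):
    if st[i,4]>2:
        P=np.argwhere(lab==i)[:,::-1]+[225,0]
        W=np.array([ray(s,*p,12)[:2] for p in P]); C=np.cov(W.T) if len(W)>2 else None
        w,v=np.linalg.eigh(C); print(st[i],W.mean(0).round(1),"ax",v[:,1].round(2),np.sqrt(w)*4)
E
```

```text
tray (array([ 6.51741203e+02, -1.50455153e+02,  4.13979995e-02]), array([[ 0.2, -0.3],
       [-0.9, -0.1],
       [ 0.9,  0.5],
       [-0.2, -0.1]]))
machine (array([ 5.61908660e+02,  1.64937002e+02, -1.02601481e-01]), array([[ 0.1, -0.3],
       [ 0.5,  1. ],
       [-0.7,  0.2],
       [-0.7,  0.8],
       [ 0.4,  0.7],
       [ 0.5, -2.7]]))
knobtop [420.35480752 177.48415861  84.        ]
knob pred 415.6817210314358 179.99297121155075
set [505.4 -97.5] gapmid [ 558.3 -124.1] ring L [532.9 -76.7] R [ 534.  -141.7] tips [ 563.5 -108.4] [ 552.1 -139.3]
brooch stone [ 454.4 -349.7] ends [ 450.4 -326.5] [ 459.3 -375.6]
stone long axis [ 452.4 -333. ] [ 457.5 -368. ]
plain [ 457.8 -185.1] loupe [ 340.57854717 -232.0765794 ] mandrel [760.98871712  29.42782681] jar [781.34357372 -57.68931571] dish [ 767.07580563 -152.36824174] card [ 417.16581497 -466.85999671]
[ 35 218   4   3  10] [508.6 -98.5] ax [0.49 0.87] [ 9.42036126 15.27546463]
[109 229  10   7  48] [ 454.8 -348.8] ax [-0.26  0.97] [20.17683383 33.47722557]
[146 235   2   3   6] [ 437.1 -455.6] ax [-0.99  0.14] [ 7.14772747 11.75039679]
[152 235   3   2   6] [ 437.8 -477. ] ax [0. 1.] [ 7.16860861 11.72636398]
[147 241   2   3   5] [ 416.8 -457. ] ax [-0.9   0.43] [ 6.38599621 11.50623926]
[153 241   3   2   6] [ 418.2 -478.1] ax [0. 1.] [ 7.12125898 11.68772687]
[154 247   3   2   5] [ 398.3 -479.9] ax [-0.29  0.96] [ 6.33969022 11.48803139]
[148 248   2   2   4] [ 396.3 -457.8] ax [-0.63  0.78] [7.24970228 7.72164049]
```

Call:
arm_command --targets '[[[0.0333, 0.0242, -0.005], [0, 0, 0.18], 0.66], [[0.0333, 0.0242, -0.005], [0, 0, 0.18], 0.66], [[0.0333, 0.0242, -0.005], [0, 0, 0.18], 0.66], [[0.0333, 0.0242, -0.005], [0, 0, 0.18], 0.66], [[0.0333, 0.0242, -0.005], [0, 0, 0.18], 0.66], [[0.0333, 0.0242, -0.005], [0, 0, 0.18], 0.66], [[0.0333, 0.0242, -0.005], [0, 0, 0.18], 0.66], [[0.0333, 0.0242, -0.005], [0, 0, 0.18], 0.66], [[0, 0, 0], [0, 0, 0], 0.66], [[0, 0, 0], [0, 0, 0], 0.66]]' --force 20

```text
clock: 1.35
tcp_pos: [454.8, -349.6, 198.7]
tcp_rot: [-0.0, 0.632, 0.775, -0.0]
wrist_force: [-0.2, 0.3, -0.6]
gripper_width: 60.2
grip_force: 0.0
```

```bash
cat >> h.py <<'E'
from scipy.spatial.transform import Rotation as Ro
def wrist(r):
    st=r.get_state(); s=r.snapshot("wrist")
    q=st["tcp_rot"]; T=np.eye(4);T[:3,:3]=Ro.from_quat([q[1],q[2],q[3],q[0]]).as_matrix();T[:3,3]=st["tcp_pos"]
    M=np.linalg.inv(T@s["hand_eye"]); s["R"]=M[:3,:3]; s["t"]=M[:3,3]
    y=T[:3,1]; return s,st,np.arctan2(y[1],y[0])
def teal(s,z,minA=60):
    hsv=cv2.cvtColor(s["color"],cv2.COLOR_RGB2HSV)
    k=((hsv[...,0]>85)&(hsv[...,0]<100)&(hsv[...,1]>90)).astype(np.uint8)
    n,lab,st,ce=cv2.connectedComponentsWithStats(k)
    for i in range(1,n):
        if st[i,4]>minA:
            W=np.array([ray(s,*p,z)[:2] for p in np.argwhere(lab==i)[:,::-1]])
            (cx,cy),wh,a=cv2.minAreaRect(W.astype(np.float32))
            w,v=np.linalg.eigh(np.cov(W.T)); print("teal",st[i],W.mean(0).round(1),"rect",round(cx,1),round(cy,1),np.round(wh,1),"longaxis deg",np.degrees(np.arctan2(v[1,1],v[0,1])).round(1),np.sqrt(w)*4)
E
python3 - <<'E'
from workcell import r
from h import *
s,st,a=wrist(r); print(st["tcp_pos"],a,st["gripper_width"]); teal(s,12)
cv2.imwrite("pics/w1.png",s["color"][:,:,::-1])
E
```

```text
[ 454.84573123 -349.57036562  198.67580032] 0.2031867234272607 60.15106392401883
teal [244 158  19  30 465] [ 454.9 -350.2] rect 454.7 -350.5 [19.4 32.4] longaxis deg 105.9 [20.81562024 34.62149033]
teal [216 251  10   9  72] [ 437.3 -455.7] rect 437.2 -456.0 [10.7 10.5] longaxis deg 83.5 [11.7420046  12.24496208]
teal [214 267  10   9  69] [ 438.7 -477.3] rect 438.6 -477.6 [10.9 10.9] longaxis deg 77.7 [11.52243295 12.61713771]
```

View pics/w1.png

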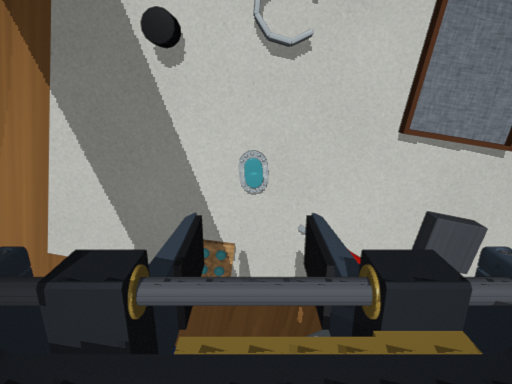

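The wrist view shows the brooch at (254,173), measured at (455,-350) with stone 20 x 34 as specified, so I'll grasp it.

Call:
arm_command --targets '[[[0, 0, -0.05], [0, 0, 0.075], 0.66], [[0, -0.001, -0.05], [0, 0, 0], 0.66], [[0, 0, -0.04], [0, 0, 0], 0.66], [[0, 0, -0.02], [0, 0, 0], 0.66], [[0, 0, -0.01], [0, 0, 0], 0.66], [[0, 0, 0], [0, 0, 0], 0.66], [[0, 0, 0], [0, 0, 0], 0.2], [[0, 0, 0], [0, 0, 0], 0.2], [[0, 0, 0], [0, 0, 0], 0.2], [[0, 0, 0], [0, 0, 0], 0.2], [[0, 0, 0.01], [0, 0, 0], 0.2], [[0, 0, 0.03], [0, 0, 0], 0.2]]' --force 25

```text
clock: 2.9
tcp_pos: [454.4, -349.7, 68.4]
tcp_rot: [-0.002, 0.602, 0.799, 0.0]
wrist_force: [0.2, 0.7, 0.3]
gripper_width: 31.4
grip_force: 25.0
```

Call:
arm_command --targets '[[[0, 0, 0.03], [0, 0, 0], 0.2], [[0, 0.02, 0.04], [0, 0, 0], 0.2], [[0.007, 0.05, 0.03], [0, 0, -0.038], 0.2], [[0.007, 0.05, 0], [0, 0, -0.038], 0.2], [[0.007, 0.05, 0], [0, 0, -0.038], 0.2], [[0.007, 0.05, 0], [0, 0, -0.038], 0.2], [[0.007, 0.05, 0], [0, 0, -0.038], 0.2], [[0.007, 0.05, 0], [0, 0, -0.038], 0.2], [[0.007, 0.05, 0], [0, 0, -0.038], 0.2], [[0.007, 0.05, 0], [0, 0, -0.038], 0.2], [[0.007, 0.05, 0], [0, 0, -0.038], 0.2], [[0.007, 0.05, 0], [0, 0, -0.038], 0.2]]'

```text
clock: 4.4
tcp_pos: [525.3, 171.2, 169.6]
tcp_rot: [0.0, 0.742, 0.67, 0.0]
wrist_force: [1.2, -0.1, -1.1]
gripper_width: 31.4
grip_force: 25.0
```

Call:
arm_command --targets '[[[0.003, 0.0485, 0], [0, 0, 0], 0.2], [[0, 0, -0.03], [0, 0, 0], 0.2], [[0, 0, 0], [0, 0, 0], 0.2], [[0, 0, 0], [0, 0, 0], 0.2]]'

```text
clock: 4.9
tcp_pos: [528.7, 217.7, 139.9]
tcp_rot: [0.0, 0.742, 0.67, 0.0]
wrist_force: [0.5, 0.3, -0.8]
gripper_width: 31.4
grip_force: 25.0
```

```bash
python3 - <<'E'
from workcell import r
from h import *
s,st,a=wrist(r); print(st["tcp_pos"],a,st["gripper_width"],st["grip_force"])
cv2.imwrite("pics/w2.png",s["color"][:,:,::-1])
E
```

```text
[528.67653665 217.71710836 139.87956383] -0.10162579187046229 31.377652050863457 24.99982662498951
```

View pics/w2.png

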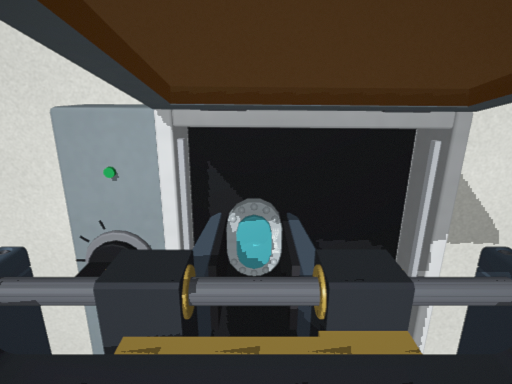

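The brooch is held (254,240) over the chamber, aligned with the box (rim level at row 115). I'll set it down.

Call:
arm_command --targets '[[[0, 0, -0.03], [0, 0, 0], 0.2], [[0, 0, -0.03], [0, 0, 0], 0.2], [[0, 0, -0.02], [0, 0, 0], 0.2], [[0, 0, -0.01], [0, 0, 0], 0.2], [[0, 0, 0], [0, 0, 0], 0.2], [[0, 0, 0], [0, 0, 0], 0.48], [[0, 0, 0], [0, 0, 0], 0.48], [[0, 0, 0], [0, 0, 0], 0.48], [[0, 0, 0.03], [0, 0, 0], 0.48], [[0, 0, 0.06], [0, 0, 0], 0.48], [[-0.005, -0.05, 0.05], [0, 0, -0.05], 0.48], [[-0.005, -0.05, 0], [0, 0, -0.05], 0.48]]'

```text
clock: 6.45
tcp_pos: [521.2, 124.0, 187.3]
tcp_rot: [0.002, 0.774, 0.633, 0.004]
wrist_force: [0.5, -0.6, 0.1]
gripper_width: 43.9
grip_force: 0.0
```

Call:
arm_command --targets '[[[0, -0.05, 0], [0, 0, -0.05], 0.45], [[0, -0.05, 0], [0, 0, -0.05], 0.45], [[0, -0.05, 0], [0, 0, -0.05], 0.45], [[-0.003, -0.035, 0], [0, 0, -0.07], 0.45], [[-0.003, -0.035, 0], [0, 0, 0], 0.45], [[0, 0, 0], [0, 0, 0], 0.45], [[0, 0, 0], [0, 0, 0], 0.45]]'

```text
clock: 7.32
tcp_pos: [512.9, -95.6, 183.1]
tcp_rot: [-0.0, 0.839, 0.544, 0.0]
wrist_force: [0.8, 1.3, 0.1]
gripper_width: 41.2
grip_force: 0.0
```

```bash
python3 - <<'E'
from workcell import r
from h import *
s,st,a=wrist(r); print(st["tcp_pos"],a,st["gripper_width"],st["grip_force"]); teal(s,20,30)
cv2.imwrite("pics/w3.png",s["color"][:,:,::-1]); pickle.dump(s,open("w3.pkl","wb"))
E
```

```text
[512.85870568 -95.593738   183.07034532] -0.42125882945821136 41.2471576222725 0.0
teal [266 147  12   5  34] [541.9 -76.3] rect 541.9 -76.4 [ 3.1 11.2] longaxis deg 171.2 [ 3.43626648 12.63532297]
teal [246 176   8  17 127] [507.4 -99.9] rect 507.4 -100.0 [17.   7.2] longaxis deg 69.1 [ 8.8362135  20.22385435]
```

View pics/w3.png

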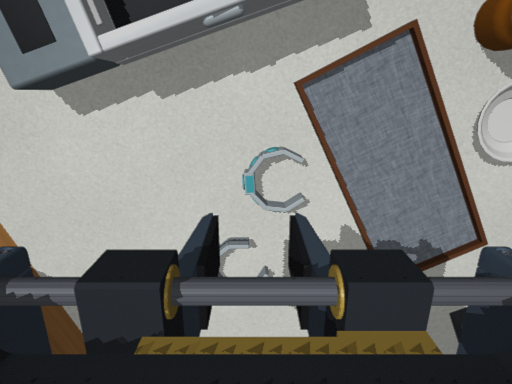

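The wrist view shows the cuff's setting at (250,182), measured at (507,-100) with axis at -21°. Plain cuff at (240,255) lies outside the finger path? I'll check that before descending.

```bash
python3 - <<'E'
from h import *
s=pickle.load(open("w3.pkl","rb"))
for p in [(303,160),(303,200),(246,183),(275,150),(275,210)]: print(p,ray(s,*p,20)[:2].round(1))
for p in [(235,243),(250,240),(222,262),(266,272)]: print("plain",p,ray(s,*p,20)[:2].round(1))
E
```

```text
(303, 160) [566.3 -99.1]
(303, 200) [ 550.8 -138.3]
(246, 183) [504.7 -97.5]
(275, 150) [544.8 -78.5]
(275, 210) [ 520.1 -136.6]
plain (235, 243) [ 465.8 -153.9]
plain (250, 240) [ 482.1 -157.3]
plain (222, 262) [ 442.9 -169. ]
plain (266, 272) [ 482.1 -200.3]
```

Call:
arm_command --targets '[[[-0.006, -0.004, -0.05], [0, 0, 0.055], 0.45], [[0, 0, -0.05], [0, 0, 0], 0.45], [[0, 0, -0.035], [0, 0, 0], 0.45], [[0, 0, -0.019], [0, 0, 0], 0.45], [[0, 0, 0], [0, 0, 0], 0.45], [[0, 0, 0], [0, 0, 0], 0], [[0, 0, 0], [0, 0, 0], 0], [[0, 0, 0], [0, 0, 0], 0], [[0, 0, 0], [0, 0, 0], 0], [[0, 0, 0], [0, 0, 0], 0], [[0, 0, 0.01], [0, 0, 0], 0], [[0, 0, 0.03], [0, 0, 0], 0]]' --force 25

```text
clock: 8.88
tcp_pos: [505.6, -99.9, 68.5]
tcp_rot: [-0.001, 0.824, 0.567, -0.001]
wrist_force: [0.1, -0.4, -0.2]
gripper_width: 13.0
grip_force: 23.6
```

Call:
arm_command --targets '[[[0, 0, 0.045], [0, 0, 0], 0], [[0, 0, 0.045], [0, 0, 0], 0], [[0.01, 0.04, 0], [0, 0, 0.045], 0], [[0.01, 0.04, 0], [0, 0, 0.045], 0], [[0.01, 0.04, 0], [0, 0, 0.045], 0], [[0.01, 0.04, 0], [0, 0, 0.045], 0], [[0.01, 0.04, 0], [0, 0, 0.045], 0], [[0.002, 0.02, 0], [0, 0, 0.04], 0], [[0, 0, 0], [0, 0, 0], 0], [[0, 0, 0], [0, 0, 0], 0]]'

```text
clock: 10.12
tcp_pos: [558.5, 118.8, 159.0]
tcp_rot: [0.0, 0.742, 0.67, -0.0]
wrist_force: [0.6, -0.6, -1.6]
gripper_width: 14.3
grip_force: 3.0
```

```bash
python3 - <<'E'
from workcell import r
from h import *
s,st,a=wrist(r); print(st["tcp_pos"],a,st["gripper_width"],st["grip_force"])
cv2.imwrite("pics/w4.png",s["color"][:,:,::-1])
E
```

```text
[558.47559005 118.80269401 159.03127691] -0.10190082538896598 14.284953761242363 3.0001203529536724
```

View pics/w4.png

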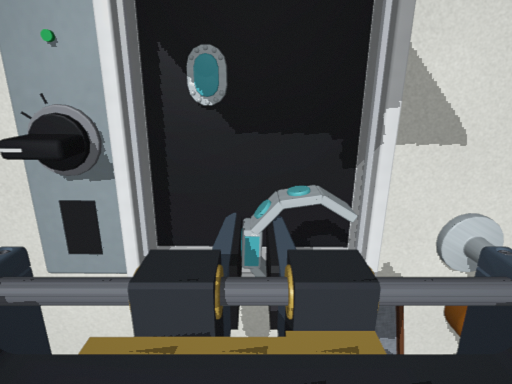

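The cuff is still held (setting at 253,250), though the grip has slackened, and the brooch lies in the chamber at (207,75). I'll re-tighten and lower.

Call:
arm_command --targets '[[[0, 0, 0], [0, 0, 0], 0], [[0, 0, 0], [0, 0, 0], 0]]' --force 25

```text
clock: 10.42
tcp_pos: [558.9, 119.2, 159.2]
tcp_rot: [0.0, 0.742, 0.67, 0.0]
wrist_force: [-0.1, -0.4, -0.5]
gripper_width: 13.1
grip_force: 22.6
```

Call:
arm_command --targets '[[[0, 0, -0.04], [0, 0, 0], 0], [[0, 0, -0.04], [0, 0, 0], 0], [[0, 0, -0.02], [0, 0, 0], 0], [[0, 0, -0.008], [0, 0, 0], 0], [[0, 0, 0], [0, 0, 0], 0], [[0, 0, 0], [0, 0, 0], 0.4], [[0, 0, 0], [0, 0, 0], 0.4], [[0, 0, 0], [0, 0, 0], 0.4], [[0, 0, 0.03], [0, 0, 0], 0.4], [[0, 0, 0.06], [0, 0, 0], 0.4], [[0, 0, 0.06], [0, 0, 0], 0.4], [[-0.04, -0.06, 0.05], [0, 0, 0], 0.4]]'

```text
clock: 11.92
tcp_pos: [532.7, 78.4, 240.1]
tcp_rot: [0.002, 0.741, 0.672, 0.003]
wrist_force: [0.4, -1.4, 0.2]
gripper_width: 36.3
grip_force: 0.0
```

Call:
arm_command --targets '[[[-0.04, -0.06, 0], [0, 0, 0], 0], [[-0.02, -0.04, 0], [0, 0, 0], 0], [[0, 0, 0], [0, 0, 0], 0]]'

```text
clock: 12.3
tcp_pos: [474.4, -16.6, 237.3]
tcp_rot: [0.0, 0.743, 0.669, 0.0]
wrist_force: [-0.4, -0.3, 0.5]
gripper_width: 9.2
grip_force: 0.0
```

```bash
python3 - <<'E'
from workcell import r
from h import *
s,st,a=wrist(r); print(st["tcp_pos"],a,st["gripper_width"],st["wrist_force"])
t=r.snapshot("top")
pickle.dump((s,t),open("p5.pkl","wb"))
A=cv2.resize(s["color"],(400,300)); B=cv2.resize(t["color"][140:290,70:270],(400,300),interpolation=cv2.INTER_CUBIC)
cv2.imwrite("pics/w5.png",np.hstack([A,B])[:,:,::-1])
E
```

```text
[474.38154271 -16.64958469 237.2831432 ] -0.10472822999368984 9.226919968006976 [-0.44838104 -0.31384389  0.45905999]
```

View pics/w5.png

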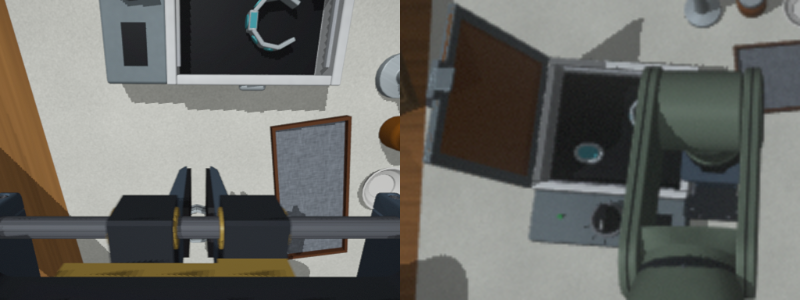

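Both pieces lie in the chamber (brooch in the right panel at (588,152), cuff in the left at (272,25)). I'll check the box pose with this wrist image and work out the lid-pushing path.

```bash
python3 - <<'E'
from h import *
s,t=pickle.load(open("p5.pkl","rb"))
for p in [(340,80),(167,80),(253,86)]: print(ray(s,p[0]*1.28,p[1]*1.28,70)[:2].round(1))
m=np.array([561.9,164.9]);a=-.1026;X=np.array([np.cos(a),np.sin(a)]);Y=np.array([-X[1],X[0]])
print("pred",m+107*X-122*Y,m-107*X-122*Y)
w=lambda x,y:(m+x*X+y*Y).round(1)
print("knob",w(-147,0),"handle shut",w(0,-98))
hw=16
# tip (bottom centre of the closed fingers) path, x=-65; contact radius 205 on outer face (local z=10)
for th in [1.8,1.6,1.4,1.2,1.0,.8,.6,.4,.2,.1,.05,0]:
    u=np.array([-np.cos(th),np.sin(th)]); n=np.array([np.sin(th),np.cos(th)])  # (y,z)
    P=np.array([122,70.5])+205*u+10*n
    edge=np.array([122,70.5])+244*u+10*n
    print(th,"contact yz",P.round(),"edge",edge.round(),"world xy of contact",w(-65,P[0]))
E
```

```text
[655.8  37.9]
[445.2  60.2]
[549.5  42. ]
pred [655.84206158  32.58261994] [442.96743716  54.50051858]
knob [415.7 180. ] handle shut [551.9  67.4]
1.8 contact yz [178. 268.] edge [187. 306.] world xy of contact [515.5 348.9]
1.6 contact yz [138. 275.] edge [139. 314.] world xy of contact [511.4 308.8]
1.4 contact yz [ 97. 274.] edge [ 90. 313.] world xy of contact [507.2 268.1]
1.2 contact yz [ 57. 265.] edge [ 43. 302.] world xy of contact [503.1 228.3]
1.0 contact yz [ 20. 248.] edge [ -1. 281.] world xy of contact [499.3 191.1]
0.8 contact yz [-14. 225.] edge [-41. 253.] world xy of contact [495.8 158. ]
0.6 contact yz [-42. 195.] edge [-74. 217.] world xy of contact [493.  130.2]
0.4 contact yz [-63. 160.] edge [-99. 175.] world xy of contact [490.8 109. ]
0.2 contact yz [-77. 121.] edge [-115.  129.] world xy of contact [489.4  95. ]
0.1 contact yz [-81. 101.] edge [-120.  105.] world xy of contact [488.9  91. ]
0.05 contact yz [-82.  91.] edge [-121.   93.] world xy of contact [488.8  89.7]
0 contact yz [-83.  80.] edge [-122.   80.] world xy of contact [488.7  89. ]
```

Call:
arm_command --targets '[[[0, 0, 0.055], [0, 0, 0], 0], [[0, 0, 0.055], [0, 0, 0], 0], [[0.002, 0.02, 0.055], [0, 0, 0], 0], [[0.006, 0.05, 0], [0, 0, 0], 0], [[0.006, 0.05, 0], [0, 0, 0], 0], [[0.006, 0.05, 0], [0, 0, 0], 0], [[0.006, 0.05, 0], [0, 0, 0], 0], [[0.006, 0.05, 0], [0, 0, 0], 0], [[0.006, 0.05, 0], [0, 0, 0], 0], [[0.006, 0.05, 0], [0, 0, 0], 0], [[0.003, 0.045, 0], [0, 0, 0], 0], [[0, 0, 0], [0, 0, 0], 0]]'

```text
clock: 13.9
tcp_pos: [522.0, 405.0, 399.2]
tcp_rot: [-0.001, 0.74, 0.673, -0.001]
wrist_force: [-0.1, -0.8, -0.3]
gripper_width: 0.2
grip_force: 0.0
```

```bash
python3 - <<'E'
from workcell import r
from h import *
st=r.get_state(); print(st["tcp_pos"],st["qpos"].round(2))
t=r.snapshot("scene")
cv2.imwrite("pics/s6.png",cv2.resize(t["color"],(800,600))[:,:,::-1])
E
```

```text
[522.03111287 405.020318   399.22042077] [0.64 0.43 1.01 0.   1.71 0.74]
```

View pics/s6.png

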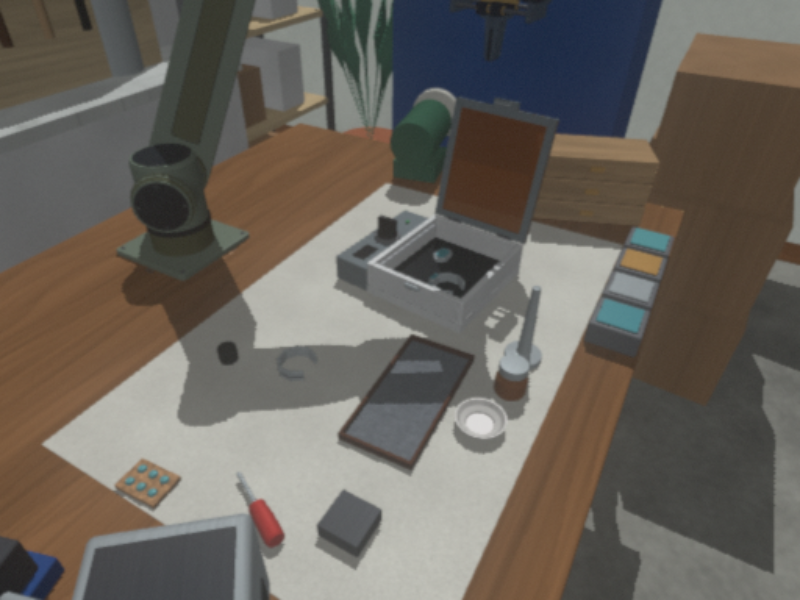

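Both pieces are visible in the box (brooch (442,255), cuff (452,278)); the gripper (495,40) is clear behind the lid. I'll lower it and push the lid over.

Call:
arm_command --targets '[[[0, 0, -0.055], [0, 0, 0], 0], [[0, 0, -0.054], [0, 0, 0], 0], [[0, 0, 0], [0, 0, 0], 0], [[-0.003, -0.0297, 0], [0, 0, 0], 0], [[-0.003, -0.0297, 0], [0, 0, 0], 0], [[-0.002, -0.02, 0], [0, 0, 0], 0]]'

```text
clock: 14.7
tcp_pos: [516.1, 320.8, 296.7]
tcp_rot: [0.0, 0.742, 0.67, 0.004]
wrist_force: [1.2, 2.1, 1.1]
gripper_width: 0.4
grip_force: 0.9
```

Call:
arm_command --targets '[[[-0.003, -0.025, 0], [0, 0, 0], 0], [[-0.003, -0.025, 0], [0, 0, 0], 0], [[-0.0025, -0.025, 0], [0, 0, 0], 0], [[0, -0.008, 0], [0, 0, 0], 0]]'

```text
clock: 15.2
tcp_pos: [506.1, 236.4, 293.5]
tcp_rot: [0.0, 0.742, 0.67, 0.0]
wrist_force: [-0.1, 0.7, -0.1]
gripper_width: 0.3
grip_force: 0.5
```

Call:
arm_command --targets '[[[-0.0015, -0.0185, -0.01], [0, 0, 0], 0], [[-0.002, -0.0185, -0.01], [0, 0, 0], 0], [[-0.0017, -0.017, -0.0115], [0, 0, 0], 0], [[-0.0017, -0.017, -0.0115], [0, 0, 0], 0]]'

```text
clock: 15.7
tcp_pos: [499.5, 166.5, 249.3]
tcp_rot: [-0.0, 0.742, 0.671, 0.001]
wrist_force: [0.5, 3.1, -0.5]
gripper_width: 0.8
grip_force: 1.1
```

Call:
arm_command --targets '[[[-0.0014, -0.014, -0.015], [0, 0, 0], 0], [[-0.0014, -0.014, -0.015], [0, 0, 0], 0]]'

```text
clock: 15.95
tcp_pos: [496.4, 138.2, 218.9]
tcp_rot: [-0.0, 0.742, 0.67, 0.0]
wrist_force: [0.6, 2.8, 1.1]
gripper_width: 0.5
grip_force: 1.1
```

Call:
arm_command --targets '[[[-0.001, -0.0105, -0.0175], [0, 0, 0], 0], [[-0.001, -0.0105, -0.0175], [0, 0, 0], 0], [[-0.0007, -0.007, -0.0195], [0, 0, 0], 0], [[0, 0, 0], [0, 0, 0], 0]]'

```text
clock: 16.45
tcp_pos: [492.5, 109.5, 163.6]
tcp_rot: [-0.001, 0.742, 0.67, -0.002]
wrist_force: [-0.5, -0.6, 1.1]
gripper_width: 0.2
grip_force: 0.4
```

Call:
arm_command --targets '[[[-0.0007, -0.007, -0.0185], [0, 0, 0], 0], [[0, -0.004, -0.019], [0, 0, 0], 0], [[0, 0, 0], [0, 0, 0], 0]]'

```text
clock: 16.82
tcp_pos: [492.6, 99.5, 127.2]
tcp_rot: [-0.0, 0.742, 0.671, -0.001]
wrist_force: [-1.1, 0.7, 1.3]
gripper_width: 0.2
grip_force: 0.5
```

Call:
arm_command --targets '[[[0, -0.001, -0.01], [0, 0, 0], 0], [[0, 0, -0.005], [0, 0, 0], 0], [[0, 0, 0], [0, 0, 0], 0]]'

```text
clock: 17.2
tcp_pos: [493.7, 98.5, 113.1]
tcp_rot: [0.001, 0.742, 0.671, 0.0]
wrist_force: [-0.0, -1.4, 2.4]
gripper_width: 0.8
grip_force: 1.3
```

Call:
arm_command --targets '[[[0, 0, -0.003], [0, 0, 0], 0], [[0, 0, -0.003], [0, 0, 0], 0], [[0, 0, 0], [0, 0, 0], 0]]'

```text
clock: 17.58
tcp_pos: [493.5, 98.8, 106.8]
tcp_rot: [0.0, 0.742, 0.671, 0.0]
wrist_force: [-0.0, -0.9, 2.2]
gripper_width: 0.4
grip_force: 0.9
```

Call:
arm_command --targets '[[[0, 0, -0.002], [0, 0, 0], 0], [[0, 0, -0.002], [0, 0, 0], 0], [[0, 0, 0], [0, 0, 0], 0]]'

```text
clock: 17.95
tcp_pos: [493.5, 98.8, 103.0]
tcp_rot: [0.0, 0.742, 0.671, 0.0]
wrist_force: [-0.5, -2.4, 6.4]
gripper_width: 0.2
grip_force: 3.2
```

Call:
arm_command --targets '[[[0, 0, -0.002], [0, 0, 0], 0], [[0, 0, 0], [0, 0, 0], 0]]'

```text
clock: 18.2
tcp_pos: [493.5, 98.7, 101.4]
tcp_rot: [0.0, 0.742, 0.671, 0.0]
wrist_force: [-1.3, -2.5, 8.8]
gripper_width: 0.2
grip_force: 4.6
```

```bash
python3 - <<'E'
from workcell import r
from h import *
t=r.snapshot("scene"); u,v=proj(t,[550,100,90])
u,v=int(u),int(v); a=t["color"][max(v-70,0):v+80,max(u-100,0):u+100]
cv2.imwrite("pics/s7.png",cv2.resize(a,None,fx=4,fy=4,interpolation=cv2.INTER_CUBIC)[:,:,::-1])
E
```

```text
(no output)
```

View pics/s7.png

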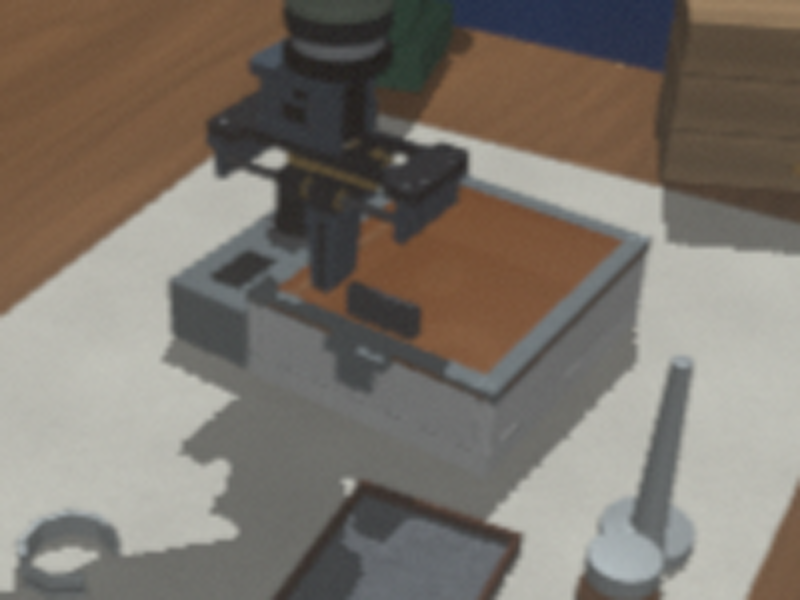

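The lid is down almost flush, with the fingers on it at (335,270). I'll press harder until the force shows the hard stop.

Call:
arm_command --targets '[[[0, 0, -0.002], [0, 0, 0], 0], [[0, 0, -0.002], [0, 0, 0], 0], [[0, 0, 0], [0, 0, 0], 0]]'

```text
clock: 18.62
tcp_pos: [493.5, 98.7, 98.2]
tcp_rot: [0.0, 0.742, 0.671, 0.0]
wrist_force: [-3.5, -2.5, 15.0]
gripper_width: 0.7
grip_force: 7.5
```

Call:
arm_command --targets '[[[0, 0, -0.002], [0, 0, 0], 0], [[0, 0, 0], [0, 0, 0], 0]]'

```text
clock: 18.88
tcp_pos: [493.5, 98.7, 96.6]
tcp_rot: [0.001, 0.742, 0.671, 0.001]
wrist_force: [-4.9, -3.5, 17.7]
gripper_width: 0.2
grip_force: 8.9
```

Call:
arm_command --targets '[[[0, 0, -0.002], [0, 0, 0], 0], [[0, 0, 0], [0, 0, 0], 0]]'

```text
clock: 19.12
tcp_pos: [493.5, 98.7, 94.9]
tcp_rot: [0.001, 0.742, 0.671, 0.001]
wrist_force: [-3.7, -3.3, 20.5]
gripper_width: 0.5
grip_force: 10.4
```

Call:
arm_command --targets '[[[0, 0, -0.004], [0, 0, 0], 0], [[0, 0, -0.004], [0, 0, 0], 0], [[0, 0, 0], [0, 0, 0], 0]]'

```text
clock: 19.5
tcp_pos: [493.6, 98.8, 88.3]
tcp_rot: [0.001, 0.742, 0.671, 0.001]
wrist_force: [-7.6, -2.9, 30.3]
gripper_width: 0.4
grip_force: 16.2
```

Call:
arm_command --targets '[[[0, 0, 0.01], [0, 0, 0], 0], [[0, 0, 0.012], [0, 0, 0], 0], [[0, 0, 0], [0, 0, 0], 0], [[0, 0, 0], [0, 0, 0], 0], [[0, 0, 0], [0, 0, 0], 0]]'

```text
clock: 20.12
tcp_pos: [492.6, 98.8, 105.7]
tcp_rot: [-0.001, 0.742, 0.671, -0.001]
wrist_force: [0.7, -0.3, 0.0]
gripper_width: 0.5
grip_force: 0.0
```

```bash
python3 - <<'E'
from workcell import r
from h import *
t=r.snapshot("scene")
E

```

```text
(no output)
```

Zero force at the shut height means the catch holds. Now to the knob, taking a view from above it.

Call:
arm_command --targets '[[[0, 0, 0.05], [0, 0, 0.1745], 0], [[0, 0, 0.05], [0, 0, 0.1745], 0], [[-0.01, 0.012, 0], [0, 0, 0.1745], 0.45], [[-0.01, 0.012, 0], [0, 0, 0.1745], 0.45], [[-0.01, 0.012, 0], [0, 0, 0.1745], 0.45], [[-0.01, 0.012, 0], [0, 0, 0.1745], 0.45], [[-0.01, 0.012, 0], [0, 0, 0.1745], 0.45], [[-0.013, 0.011, 0], [0, 0, 0.1745], 0.45], [[-0.013, 0.011, 0], [0, 0, 0.1745], 0.45], [[0, 0, 0], [0, 0, 0], 0.45], [[0, 0, 0], [0, 0, 0], 0.45]]'

```text
clock: 21.55
tcp_pos: [417.5, 180.6, 206.5]
tcp_rot: [0.0, 0.052, 0.999, -0.0]
wrist_force: [-0.2, 0.4, 0.1]
gripper_width: 41.1
grip_force: 0.0
```

```bash
python3 - <<'E'
from workcell import r
from h import *
s,st,a=wrist(r); print(st["tcp_pos"],a,st["gripper_width"],st["qpos"].round(2)); pickle.dump(s,open("w8.pkl","wb"))
cv2.imwrite("pics/w8.png",cv2.resize(s["color"],(768,576))[:,:,::-1])
print([np.round(np.array(proj(s,p))*1.5) for p in ([416,181,99],[416,181,69])])
E
```

```text
[417.54759217 180.60824634 206.49693628] 1.4671744458388767 41.11721857370658 [ 0.38  0.16  1.87 -0.    1.11 -1.08]
[array([383., 290.]), array([383., 275.])]
```

View pics/w8.png

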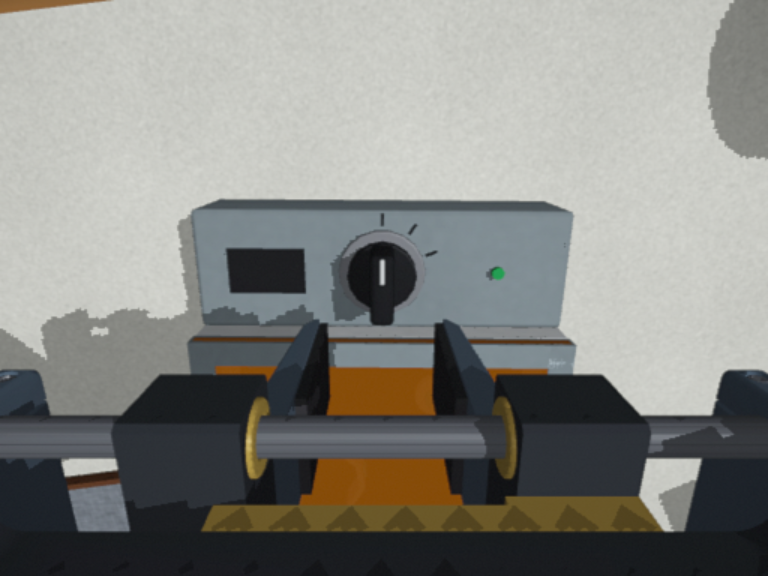

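The knob disc is at (382,275), exactly where predicted for (416,181), and its bar is aligned with the jaws. Next: descend, grip and twist.

Call:
arm_command --targets '[[[-0.0015, 0, -0.05], [0, 0, 0], 0.45], [[0, 0, -0.04], [0, 0, 0], 0.45], [[0, 0, -0.017], [0, 0, 0], 0.45], [[0, 0, 0], [0, 0, 0], 0.45], [[0, 0, 0], [0, 0, 0], 0], [[0, 0, 0], [0, 0, 0], 0], [[0, 0, 0], [0, 0, 0], 0], [[0, 0, 0], [0, 0, 0], 0]]' --force 35

```text
clock: 22.6
tcp_pos: [416.2, 181.3, 100.4]
tcp_rot: [0.001, 0.052, 0.999, 0.001]
wrist_force: [-0.2, 2.2, 3.4]
gripper_width: 13.9
grip_force: 35.0
```

Call:
arm_command --targets '[[[0, 0, 0], [0, 0, -0.12], 0], [[0, 0, 0], [0, 0, -0.12], 0], [[0, 0, 0], [0, 0, -0.12], 0], [[0, 0, 0], [0, 0, -0.12], 0], [[0, 0, 0], [0, 0, -0.12], 0], [[0, 0, 0], [0, 0, -0.12], 0], [[0, 0, 0], [0, 0, -0.12], 0], [[0, 0, 0], [0, 0, -0.12], 0], [[0, 0, 0], [0, 0, -0.12], 0], [[0, 0, 0], [0, 0, -0.1], 0], [[0, 0, 0], [0, 0, 0], 0], [[0, 0, 0], [0, 0, 0], 0]]'

```text
clock: 24.1
tcp_pos: [416.3, 181.4, 100.4]
tcp_rot: [0.0, 0.597, 0.802, 0.001]
wrist_force: [-0.6, 2.4, 5.5]
gripper_width: 14.0
grip_force: 35.0
```

```bash
python3 - <<'E'
from workcell import r
s=r.get_state();q=s["tcp_rot"];print(s["tcp_pos"],s["ft_torque"],s["wrist_force"],s["gripper_width"],2*__import__("math").atan2(q[2],q[1])-1.5708)
E
```

```text
[416.311063   181.40482724 100.39788314] [0.40171395 0.02744387 0.06621965] [-0.56005845  2.35069897  5.45305231] 14.047157944551488 0.2916942988811315
```

Call:
arm_command --targets '[[[0, 0, 0], [0, 0, -0.05], 0], [[0, 0, 0], [0, 0, -0.05], 0], [[0, 0, 0], [0, 0, 0], 0], [[0, 0, 0], [0, 0, 0], 0]]'

```text
clock: 24.6
tcp_pos: [416.4, 181.2, 100.4]
tcp_rot: [0.001, 0.634, 0.773, 0.001]
wrist_force: [-0.6, 2.8, 5.7]
gripper_width: 14.9
grip_force: 36.5
```

```bash
python3 - <<'E'
from workcell import r
s=r.get_state();q=s["tcp_rot"];print(s["tcp_pos"],s["ft_torque"],s["wrist_force"],s["gripper_width"],2*__import__("math").atan2(q[2],q[1])-1.5708)
E
```

```text
[416.42249866 181.226699   100.39531589] [0.57174905 0.03425049 1.32011577] [-0.63681798  2.8299227   5.71242661] 14.926233111034634 0.19685008633410495
```

Torque has risen to 1.3 N m, so the knob is at its stop. Letting go and lifting.

Call:
arm_command --targets '[[[0, 0, 0], [0, 0, 0.06], 0.25], [[0, 0, 0], [0, 0, 0], 0.36], [[0, 0, 0.02], [0, 0, 0], 0.36], [[0, 0, 0.05], [0, 0, 0], 0.36], [[0, 0, 0.05], [0, 0, 0], 0.4], [[0, 0, 0], [0, 0, 0.18], 0.4], [[0, 0, 0], [0, 0, 0.18], 0.4], [[0, 0, 0], [0, 0, 0.18], 0.4], [[0, 0, 0], [0, 0, 0.18], 0.4], [[0, 0, 0], [0, 0, 0.18], 0.4], [[0, 0, 0], [0, 0, 0.18], 0.4], [[0, 0, 0], [0, 0, 0.12], 0.4]]'

```text
clock: 26.1
tcp_pos: [415.0, 180.1, 219.1]
tcp_rot: [-0.001, 0.058, 0.998, -0.001]
wrist_force: [-0.2, -0.0, -0.2]
gripper_width: 36.7
grip_force: 0.0
```

Call:
arm_command --targets '[[[0.04, -0.035, 0], [0, 0, 0], 0.4], [[0.04, -0.035, 0], [0, 0, 0], 0.4], [[0.04, -0.03, 0], [0, 0, 0], 0.4], [[0.016, -0.012, 0], [0, 0, 0], 0.4], [[0, 0, 0], [0, 0, 0], 0.4], [[0, 0, 0], [0, 0, 0], 0.4]]'

```text
clock: 26.85
tcp_pos: [550.2, 69.5, 219.4]
tcp_rot: [-0.001, 0.06, 0.998, 0.0]
wrist_force: [-0.1, 0.2, -0.1]
gripper_width: 36.3
grip_force: 0.0
```

```bash
python3 - <<'E'
from workcell import r
from h import *
s,st,a=wrist(r); print(st["tcp_pos"],a,st["gripper_width"]); pickle.dump(s,open("w9.pkl","wb"))
t=r.snapshot("scene"); 
A=cv2.resize(s["color"],(400,300)); B=cv2.resize(t["color"][100:220,200:360],(400,300),interpolation=cv2.INTER_CUBIC)
cv2.imwrite("pics/w9.png",np.hstack([A,B])[:,:,::-1])
for p in ([552,69.5,106.5],[552-30,69.5+3,106.5],[552+30,69.5-3,106.5]): print(np.array(proj(s,p))*400/512)
E
```

```text
[550.21399408  69.54279545 219.40668993] 1.4502331245594322 36.317095322406544
[199.29627104 152.58765554]
[198.72834667 125.7777834 ]
[199.82821867 177.69918207]
```

View pics/w9.png

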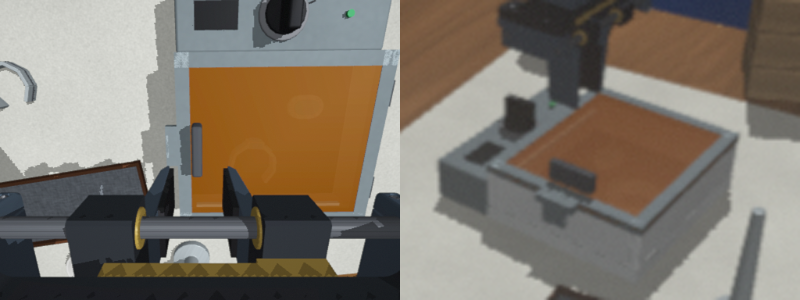

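Knob back at rest (285,15), lid shut with the handle at (197,150), about 2 mm toward -y of prediction. I'll grip the handle and pull.

Call:
arm_command --targets '[[[0.001, -0.002, -0.05], [0, 0, 0.017], 0.4], [[0, 0, -0.04], [0, 0, 0], 0.4], [[0, 0, -0.018], [0, 0, 0], 0.4], [[0, 0, 0], [0, 0, 0], 0.4], [[0, 0, 0], [0, 0, 0], 0], [[0, 0, 0], [0, 0, 0], 0], [[0, 0, 0], [0, 0, 0], 0], [[0, 0, 0], [0, 0, 0], 0]]' --force 25

```text
clock: 27.95
tcp_pos: [553.2, 67.4, 112.6]
tcp_rot: [0.001, 0.053, 0.999, 0.001]
wrist_force: [-0.1, 2.9, 4.0]
gripper_width: 11.8
grip_force: 25.0
```

Call:
arm_command --targets '[[[0, 0, 0.006], [0, 0, 0], 0], [[0, 0, 0.006], [0, 0, 0], 0], [[0, 0, 0.006], [0, 0, 0], 0], [[0, 0, 0.006], [0, 0, 0], 0]]'

```text
clock: 28.45
tcp_pos: [553.6, 70.9, 135.5]
tcp_rot: [0.001, 0.053, 0.999, 0.004]
wrist_force: [3.4, 18.1, -6.0]
gripper_width: 13.0
grip_force: 25.7
```

Call:
arm_command --targets '[[[0, 0, 0], [0, 0, 0], 0.5], [[0, 0, 0.01], [0, 0, 0], 0.6], [[0, -0.005, 0.06], [0, 0, 0], 0.6], [[0, -0.05, 0.06], [0, 0, 0], 0.6], [[0, -0.06, 0.06], [0, 0, 0], 0.6], [[0, -0.06, 0.0], [0, 0, 0], 0.6], [[0, -0.06, 0.0], [0, 0, 0], 0.6], [[0, 0, 0], [0, 0, 0], 0.48], [[0, 0, 0], [0, 0, 0], 0.48], [[0, 0, 0], [0, 0, 0], 0.48], [[0, 0, 0], [0, 0, 0], 0.48], [[0, 0, 0], [0, 0, 0], 0.48]]'

```text
clock: 29.95
tcp_pos: [552.7, -141.6, 298.0]
tcp_rot: [-0.0, 0.051, 0.999, 0.0]
wrist_force: [-0.3, 0.4, 0.6]
gripper_width: 43.7
grip_force: 0.0
```

Call:
arm_command --targets '[[[0, 0, 0], [0, 0, -0.17], 0.48], [[0, 0, 0], [0, 0, -0.17], 0.48], [[0, 0, 0], [0, 0, -0.17], 0.48], [[0, 0, 0], [0, 0, -0.17], 0.48], [[0, 0, 0], [0, 0, -0.17], 0.48], [[0, 0, 0], [0, 0, -0.17], 0.48], [[0, 0, 0], [0, 0, -0.18], 0.48], [[0, 0, 0], [0, 0, -0.18], 0.48], [[0, 0, 0], [0, 0, -0.18], 0.48], [[0, 0, 0], [0, 0, 0], 0.48], [[0, 0, 0], [0, 0, 0], 0.48], [[0, 0, 0], [0, 0, 0], 0.48]]'

```text
clock: 31.45
tcp_pos: [552.7, -142.3, 297.9]
tcp_rot: [0.0, 0.739, 0.674, 0.0]
wrist_force: [-0.0, 0.2, 0.3]
gripper_width: 43.7
grip_force: 0.0
```

Call:
arm_command --targets '[[[0, 0, 0], [0, 0, 0], 0.48], [[0, 0, 0], [0, 0, 0], 0.48], [[0, 0, 0], [0, 0, 0], 0.48], [[0, 0, 0], [0, 0, 0], 0.48], [[0, 0, 0], [0, 0, 0], 0.48], [[0, 0, 0], [0, 0, 0], 0.48], [[0, 0, 0], [0, 0, 0], 0.48], [[0, 0, 0], [0, 0, 0], 0.48], [[0, 0, 0], [0, 0, 0], 0.48], [[0, 0, 0], [0, 0, 0], 0.48], [[0, 0, 0], [0, 0, 0], 0.48]]'

```text
clock: 32.83
tcp_pos: [552.7, -142.4, 297.9]
tcp_rot: [0.0, 0.739, 0.673, 0.0]
wrist_force: [0.4, 0.5, -0.1]
gripper_width: 43.9
grip_force: 0.0
```

```bash
python3 - <<'E'
from workcell import r
from h import *
s,st,a=wrist(r); print(st["tcp_pos"],a,st["gripper_width"],st["wrist_force"]); teal(s,34,30)
cv2.imwrite("pics/w10.png",s["color"][:,:,::-1]); pickle.dump(s,open("w10.pkl","wb"))
s=r.snapshot("scene");pickle.dump(s,open("s10.pkl","wb"));crop(s,200,40,200,150,4,"pics/s10.png")
E
```

```text
[ 552.67039507 -142.39559178  297.88865326] -0.09349690742268243 43.86428316127396 [ 0.35928018  0.50260256 -0.11656207]
```

```bash
python3 - <<'E'
from workcell import r
from h import *
s0=pickle.load(open("scene.pkl","rb")); s=pickle.load(open("s10.pkl","rb"))
def lid(s,th,f=.5):
    y=122-244*f*np.cos(th);z=70.5+244*f*np.sin(th); m=np.array([562,166]);a=-.1026
    p=m+y*np.array([-np.sin(a),np.cos(a)]); u,v=proj(s,[*p,z]); u,v=int(u),int(v); return (u,v),s["color"][v-3:v+4,u-3:u+4].mean((0,1)).round()
for th in (1.8,1.3,0.0): print(th,lid(s0,th),lid(s,th))
t=r.snapshot("top"); pickle.dump(t,open("t10.pkl","wb")); teal(t,32,8)
E
```

```text
1.8 ((313, 108), array([69., 46., 31.])) ((313, 108), array([74., 49., 34.]))
1.3 ((304, 115), array([71., 47., 33.])) ((304, 115), array([76., 50., 34.]))
0.0 ((286, 160), array([40., 40., 40.])) ((286, 160), array([57., 67., 69.]))
teal [168  98  21  20 402] [908.  173.7] rect 908.0 173.9 [69.6 71.5] longaxis deg 124.8 [81.88156947 84.48221946]
teal [ 80 101  21  21 398] [907.7 477.4] rect 907.8 477.7 [71.1 70.5] longaxis deg 55.0 [80.5025587  84.64737847]
teal [183 200   6   5  18] [572.4 149.2] rect 571.9 149.7 [15.8 13.6] longaxis deg -143.4 [17.16377499 19.10693578]
teal [159 213  10   6  48] [529.9 219.5] rect 530.6 220.0 [29.6 16.5] longaxis deg 81.6 [20.00756117 33.25131689]
```

Call:
arm_command --targets '[[[-0.003, 0.045, -0.0135], [0, 0, 0], 0.48], [[-0.003, 0.045, -0.0135], [0, 0, 0], 0.48], [[-0.003, 0.045, -0.0135], [0, 0, 0], 0.48], [[-0.003, 0.045, -0.0135], [0, 0, 0], 0.48], [[-0.003, 0.045, -0.0135], [0, 0, 0], 0.48], [[-0.003, 0.045, -0.0135], [0, 0, 0], 0.48], [[0, 0, 0], [0, 0, 0], 0.48], [[0, 0, 0], [0, 0, 0], 0.48]]'

```text
clock: 33.98
tcp_pos: [534.8, 127.3, 217.1]
tcp_rot: [0.0, 0.739, 0.673, -0.0]
wrist_force: [0.2, -0.1, 0.2]
gripper_width: 43.6
grip_force: 0.0
```

```bash
python3 - <<'E'
from workcell import r
from h import *
s,st,a=wrist(r); print(st["tcp_pos"],a,st["gripper_width"]); teal(s,32,20); print("z40:"); teal(s,40,20)
cv2.imwrite("pics/w11.png",s["color"][:,:,::-1]); pickle.dump(s,open("w11.pkl","wb"))
E
```

```text
[534.84339341 127.32200178 217.07150184] -0.0929772366289107 43.62847951750942
teal [230  67  20  35 595] [530.3 218.5] rect 530.2 218.3 [32.1 19. ] longaxis deg 84.0 [20.91532147 34.05100905]
teal [308 121  13   4  38] [602.6 173.7] rect 602.6 174.0 [ 3.  12.4] longaxis deg 176.7 [ 3.74906009 13.91289337]
teal [290 128  10  10  47] [581.7 166. ] rect 581.8 166.0 [11.5  3.7] longaxis deg -139.6 [ 4.88700664 13.36058565]
teal [279 144   4  16  52] [566.2 146.8] rect 566.2 147.1 [16.   3.2] longaxis deg 80.8 [ 4.03377488 18.75874739]
teal [284 146   9  17 125] [574.  143.7] rect 573.9 143.7 [17.7  7.7] longaxis deg 78.6 [ 8.99279331 21.13068836]
teal [285 168   8  10  23] [573.4 123.8] rect 573.5 123.7 [ 2.1 12.7] longaxis deg 121.8 [ 2.44603741 14.62830077]
z40:
teal [230  67  20  35 595] [530.6 218.3] rect 530.5 218.1 [31.3 18.5] longaxis deg 84.0 [20.40949416 33.22750126]
teal [308 121  13   4  38] [601.2 174.6] rect 601.1 174.9 [ 3.  12.1] longaxis deg 176.7 [ 3.65839082 13.57641653]
teal [290 128  10  10  47] [580.8 167.1] rect 580.8 167.0 [11.2  3.6] longaxis deg -139.6 [ 4.76881666 13.03746611]
teal [279 144   4  16  52] [565.7 148.4] rect 565.6 148.6 [15.6  3.1] longaxis deg 80.8 [ 3.93621991 18.30507583]
teal [284 146   9  17 125] [573.2 145.3] rect 573.2 145.3 [17.3  7.5] longaxis deg 78.6 [ 8.7753068 20.6196525]
teal [285 168   8  10  23] [572.7 125.9] rect 572.7 125.8 [ 2.  12.4] longaxis deg 121.8 [ 2.38688114 14.27452213]
```

The cuff was knocked aside inside the box (setting now at (573,145), -11°), and the brooch is at (530,218). I'll pick up the brooch.

Call:
arm_command --targets '[[[-0.0015, 0.03, 0], [0, 0, 0], 0.48], [[-0.0015, 0.03, -0.01], [0, 0, -0.012], 0.48], [[-0.0015, 0.031, -0.02], [0, 0, 0], 0.48], [[0, 0, -0.05], [0, 0, 0], 0.48], [[0, 0, -0.05], [0, 0, 0], 0.48], [[0, 0, -0.028], [0, 0, 0], 0.48], [[0, 0, -0.0105], [0, 0, 0], 0.48], [[0, 0, 0], [0, 0, 0], 0.48], [[0, 0, 0], [0, 0, 0], 0.2], [[0, 0, 0], [0, 0, 0], 0.2], [[0, 0, 0], [0, 0, 0], 0.2], [[0, 0, 0], [0, 0, 0], 0.2]]' --force 25

```text
clock: 35.52
tcp_pos: [531.2, 218.8, 49.9]
tcp_rot: [0.001, 0.743, 0.669, 0.001]
wrist_force: [-0.3, -0.8, 6.4]
gripper_width: 31.6
grip_force: 25.0
```

Call:
arm_command --targets '[[[0, 0, 0.02], [0, 0, 0], 0.2], [[0, 0, 0.05], [0, 0, 0], 0.2], [[0, 0, 0.05], [0, 0, 0], 0.2]]'

```text
clock: 35.9
tcp_pos: [529.7, 218.6, 169.5]
tcp_rot: [-0.0, 0.743, 0.669, -0.0]
wrist_force: [0.7, 0.8, -1.4]
gripper_width: 31.3
grip_force: 25.0
```

Call:
arm_command --targets '[[[0, -0.04, 0], [0, 0, 0], 0.2], [[0.0138, -0.0427, 0], [0, 0, 0.015], 0.2], [[0.0138, -0.0427, 0], [0, 0, 0.015], 0.2], [[0.0138, -0.0427, 0], [0, 0, 0.015], 0.2], [[0.0138, -0.0427, 0], [0, 0, 0.015], 0.2], [[0.0138, -0.0427, 0], [0, 0, 0.015], 0.2], [[0.0138, -0.0427, 0], [0, 0, 0.015], 0.2], [[0.0138, -0.0427, 0], [0, 0, 0.015], 0.2], [[0.0138, -0.0427, 0], [0, 0, 0.015], 0.2], [[0.0138, -0.0427, 0], [0, 0, 0.025], 0.2], [[0, 0, -0.03], [0, 0, 0], 0.2], [[0, 0, -0.03], [0, 0, 0], 0.2]]'

```text
clock: 37.4
tcp_pos: [654.4, -206.4, 107.7]
tcp_rot: [0.0, 0.693, 0.721, 0.0]
wrist_force: [0.4, -0.5, -1.1]
gripper_width: 31.5
grip_force: 25.0
```

Call:
arm_command --targets '[[[0, 0, -0.04], [0, 0, 0], 0.2], [[0, 0, -0.025], [0, 0, 0], 0.2], [[0, 0, -0.009], [0, 0, 0], 0.2], [[0, 0, 0], [0, 0, 0], 0.2]]'

```text
clock: 37.9
tcp_pos: [654.6, -205.6, 35.2]
tcp_rot: [0.0, 0.693, 0.721, 0.0]
wrist_force: [0.2, -0.8, -0.6]
gripper_width: 31.2
grip_force: 25.0
```

Call:
arm_command --targets '[[[0, 0, -0.001], [0, 0, 0], 0.2], [[0, 0, 0], [0, 0, 0], 0.48], [[0, 0, 0], [0, 0, 0], 0.48], [[0, 0, 0], [0, 0, 0], 0.48], [[0, 0, 0.05], [0, 0, 0], 0.48], [[0, 0, 0.05], [0, 0, 0], 0.48], [[0, 0, 0.05], [0, 0, 0], 0.45], [[-0.0135, 0.05, 0.03], [0, 0, -0.04], 0.45], [[-0.0135, 0.05, 0], [0, 0, -0.04], 0.45], [[-0.0135, 0.05, 0], [0, 0, -0.04], 0.45], [[-0.0135, 0.05, 0], [0, 0, -0.04], 0.45], [[-0.0135, 0.05, 0], [0, 0, -0.04], 0.45]]'

```text
clock: 39.4
tcp_pos: [586.2, 45.8, 213.4]
tcp_rot: [0.0, 0.762, 0.648, 0.0]
wrist_force: [1.5, 0.7, 0.5]
gripper_width: 41.2
grip_force: 0.0
```

Call:
arm_command --targets '[[[-0.0135, 0.05, 0], [0, 0, -0.04], 0.45], [[0, 0.0, 0], [0, 0, 0], 0.45], [[0, 0, 0], [0, 0, 0], 0.45]]'

```text
clock: 39.78
tcp_pos: [573.5, 94.0, 213.4]
tcp_rot: [0.0, 0.774, 0.633, -0.0]
wrist_force: [-0.3, -0.3, -0.4]
gripper_width: 41.0
grip_force: 0.0
```

```bash
python3 - <<'E'
from workcell import r
from h import *
s,st,a=wrist(r); print(st["tcp_pos"],a,st["gripper_width"]); teal(s,40,20)
pickle.dump(s,open("w12.pkl","wb"))
t=r.snapshot("top"); print("top"); teal(t,17,8)
E
```

```text
[573.5284279   93.95002519 213.38367141] -0.19973520688514948 41.00059206555355
teal [260  89  13   4  30] [603.3 173.7] rect 603.0 173.5 [11.9  2.2] longaxis deg -179.8 [ 2.58410965 13.62242452]
teal [243  98   8  11  33] [582.2 166.5] rect 582.1 166.4 [11.7  2.5] longaxis deg -138.7 [ 2.94447799 13.61893315]
teal [234 117   3  17  45] [566.8 148.1] rect 566.6 147.9 [15.7  2. ] longaxis deg 79.3 [ 3.10534063 17.9112811 ]
teal [238 118   8  18 131] [573.  145.4] rect 572.6 145.1 [16.7  6.9] longaxis deg 80.2 [ 8.38038948 20.68805802]
top
teal [168  98  21  20 406] [915.  176.8] rect 915.2 177.0 [70.4 72.8] longaxis deg 138.5 [83.42960537 85.3957669 ]
teal [ 80 101  21  21 400] [915.  483.9] rect 915.0 484.4 [72.9 70.5] longaxis deg 54.2 [82.16775256 85.4604741 ]
teal [287 172   9   6  39] [ 655.6 -204.5] rect 655.6 -204.8 [16. 28.] longaxis deg 94.2 [18.85598818 32.50913219]
```

Call:
arm_command --targets '[[[-0.0005, 0.025, 0], [0, 0, 0.015], 0.45], [[-0.0005, 0.026, -0.01], [0, 0, 0], 0.45], [[0, 0, -0.05], [0, 0, 0], 0.45], [[0, 0, -0.05], [0, 0, 0], 0.45], [[0, 0, -0.035], [0, 0, 0], 0.45], [[0, 0, -0.019], [0, 0, 0], 0.45], [[0, 0, 0], [0, 0, 0], 0.45], [[0, 0, 0], [0, 0, 0], 0], [[0, 0, 0], [0, 0, 0], 0], [[0, 0, 0], [0, 0, 0], 0], [[0, 0, 0], [0, 0, 0], 0], [[0, 0, 0], [0, 0, 0], 0]]' --force 25

```text
clock: 41.38
tcp_pos: [572.7, 145.3, 50.1]
tcp_rot: [0.0, 0.77, 0.639, 0.0]
wrist_force: [0.0, -1.5, 6.4]
gripper_width: 13.1
grip_force: 24.0
```

Call:
arm_command --targets '[[[0, 0, 0.02], [0, 0, 0], 0], [[0, 0, 0.05], [0, 0, 0], 0], [[0, 0, 0.05], [0, 0, 0], 0]]'

```text
clock: 41.75
tcp_pos: [571.8, 145.3, 169.8]
tcp_rot: [-0.0, 0.77, 0.639, -0.001]
wrist_force: [0.8, 0.1, -1.1]
gripper_width: 13.0
grip_force: 24.0
```

Call:
arm_command --targets '[[[0, -0.023, 0], [0, 0, 0], 0], [[0.0077, -0.0207, 0], [0, 0, -0.139], 0], [[0.0077, -0.0207, 0], [0, 0, -0.139], 0], [[0.0077, -0.0207, 0], [0, 0, -0.139], 0], [[0.0077, -0.0207, 0], [0, 0, -0.139], 0], [[0.0077, -0.0207, 0], [0, 0, -0.139], 0], [[0.0077, -0.0207, 0], [0, 0, -0.139], 0], [[0.0077, -0.0207, 0], [0, 0, -0.139], 0], [[0.0077, -0.0207, 0], [0, 0, -0.139], 0], [[0.0077, -0.0207, 0], [0, 0, -0.139], 0], [[0.0077, -0.0207, 0], [0, 0, -0.139], 0], [[0, 0, 0], [0, 0, 0], 0]]'

```text
clock: 43.25
tcp_pos: [649.4, -85.7, 168.6]
tcp_rot: [-0.0, 1.0, -0.003, -0.0]
wrist_force: [-0.9, -0.4, -0.9]
gripper_width: 12.8
grip_force: 24.0
```

```bash
python3 - <<'E'
from workcell import r
from h import *
s,st,a=wrist(r); print(st["tcp_pos"],a,st["gripper_width"],st["grip_force"])
A=cv2.resize(s["color"],(400,300)); t=r.snapshot("scene"); B=cv2.resize(t["color"][160:310,170:370],(400,300),interpolation=cv2.INTER_CUBIC)
cv2.imwrite("pics/w13.png",np.hstack([A,B])[:,:,::-1])
teal(s,141+20,20)
E
```

```text
[649.38322439 -85.72011998 168.57646433] -1.576051493316884 12.792811913081607 24.009413234889507
teal [359 165  34  21 587] [ 694.2 -148.3] rect 694.1 -148.2 [16.7 10.3] longaxis deg 91.7 [11.08648641 17.50872259]
teal [288 186  23  10 186] [ 686.4 -110.2] rect 686.3 -110.1 [11.2  4.8] longaxis deg 95.0 [ 5.30400687 12.15863756]
teal [255 199  17  19 158] [676.8 -91.8] rect 676.8 -91.8 [ 4.3 11.7] longaxis deg 142.7 [ 4.63922015 12.5173495 ]
teal [245 235  15  30 422] [652.8 -85.9] rect 652.9 -86.0 [ 7.6 17.4] longaxis deg 178.0 [ 9.04013843 20.21983263]
```

Call:
arm_command --targets '[[[0, 0, -0.05], [0, 0, 0], 0], [[0, 0, -0.05], [0, 0, 0], 0], [[0, 0, -0.024], [0, 0, 0], 0], [[0, 0, -0.009], [0, 0, 0], 0], [[0, 0, 0], [0, 0, 0], 0], [[0, 0, 0], [0, 0, 0], 0.38], [[0, 0, 0], [0, 0, 0], 0.38], [[0, 0, 0], [0, 0, 0], 0.38], [[0, 0, 0.03], [0, 0, 0], 0.38], [[0, 0, 0.06], [0, 0, 0], 0.38], [[0, 0, 0.06], [0, 0, 0], 0.2], [[-0.03, 0, 0.06], [0, 0, 0.187], 0]]'

```text
clock: 44.85
tcp_pos: [622.4, -84.8, 244.5]
tcp_rot: [0.0, 0.996, 0.094, 0.001]
wrist_force: [0.4, -0.2, 0.5]
gripper_width: 17.4
grip_force: 0.0
```

Call:
arm_command --targets '[[[-0.03, 0.005, 0.06], [0, 0, 0.187], 0], [[-0.03, 0.005, 0.06], [0, 0, 0.187], 0], [[-0.02, 0.05, 0.04], [0, 0, 0.187], 0], [[-0.02, 0.05, 0], [0, 0, 0.187], 0], [[0, 0.05, 0], [0, 0, 0.187], 0], [[0, 0.05, 0], [0, 0, 0.187], 0], [[0, 0.05, 0], [0, 0, 0.165], 0], [[0, 0.05, 0], [0, 0, 0], 0], [[0, 0.05, 0], [0, 0, 0], 0], [[0, 0.05, 0], [0, 0, 0], 0], [[0, 0.05, 0], [0, 0, 0], 0], [[0, 0, 0], [0, 0, 0], 0]]'

```text
clock: 46.35
tcp_pos: [526.4, 374.3, 389.7]
tcp_rot: [-0.0, 0.741, 0.672, -0.001]
wrist_force: [-0.4, -0.7, -0.4]
gripper_width: 0.7
grip_force: 0.0
```

```bash
python3 - <<'E'
from workcell import r
from h import *
s=r.snapshot("scene"); st=r.get_state(); print(st["tcp_pos"],st["gripper_width"])
crop(s,190,40,200,150,4,"pics/s14.png"); print("scene");teal(s,20,8)
t=r.snapshot("top"); print("top"); teal(t,25,4); teal(t,17,20)
crop(t,150,130,150,112,5,"pics/t14.png")
E
```

```text
[526.69002651 372.38773703 390.20127792] 0.475001604999657
scene
teal [405 147  23  13 196] [898.2 515.2] rect 897.6 515.5 [67.4 67.2] longaxis deg 127.9 [77.17672342 78.97898059]
teal [383 192  29  21 371] [898.8 203.5] rect 898.4 204.1 [71.5 69.4] longaxis deg 106.0 [79.77697433 82.03178316]
teal [249 261   8   9  23] [ 653.6 -210.8] rect 653.8 -211.6 [25.   9.3] longaxis deg 91.0 [ 9.10619136 32.86174486]
top
teal [168  98  21  20 404] [911.6 175.3] rect 911.7 175.3 [70.  72.5] longaxis deg 128.3 [82.86257468 84.80163519]
teal [ 80 101  21  21 401] [911.1 480.6] rect 911.2 480.8 [71.5 71. ] longaxis deg 55.3 [81.66758119 85.29294756]
teal [287 172   9   6  47] [ 653.1 -203.6] rect 652.9 -203.7 [27.  17.4] longaxis deg 95.9 [21.5267869  32.96607244]
teal [253 174   3   5  11] [652.9 -80.8] rect 653.0 -79.6 [ 6.7 13.9] longaxis deg 177.7 [ 9.03049778 19.60872572]
teal [371 235   2   3   5] [ 435.1 -451.4] rect 435.7 -451.8 [3.2 6.5] longaxis deg -168.9 [ 6.58401798 11.04390004]
teal [377 235   3   2   6] [ 436.5 -473. ] rect 436.5 -473.0 [6.7 3.2] longaxis deg 89.8 [ 7.09587591 11.60738829]
teal [372 241   2   3   5] [ 415.7 -453.2] rect 416.3 -453.0 [3.2 6.7] longaxis deg 154.6 [ 6.32120389 11.38949696]
teal [378 241   3   2   6] [ 417.  -474.1] rect 417.0 -474.1 [6.7 3.2] longaxis deg 89.8 [ 7.04900668 11.56914319]
teal [379 247   3   2   5] [ 397.4 -475.8] rect 397.7 -475.2 [6.7 3.2] longaxis deg 106.8 [ 6.27536772 11.37147382]
teal [168  98  21  20 404] [915.4 176.9] rect 915.5 177.0 [70.4 72.9] longaxis deg 128.3 [83.38524612 85.33653762]
teal [ 80 101  21  21 401] [914.9 484.1] rect 915.0 484.4 [72.  71.4] longaxis deg 55.3 [82.18271498 85.83094904]
teal [287 172   9   6  47] [ 655.3 -204.3] rect 655.1 -204.5 [27.2 17.5] longaxis deg 95.9 [21.6625712  33.17401221]
```

Both pieces are in the tray: the brooch at (653,-204), and the cuff's setting at (653,-81). Now I'll repeat the lid closing along the same path.

Call:
arm_command --targets '[[[-0.0045, 0.032, 0.005], [0, 0, 0], 0], [[0, 0, 0], [0, 0, 0], 0], [[0, 0, -0.053], [0, 0, 0], 0], [[0, 0, -0.052], [0, 0, 0], 0], [[0, 0, 0], [0, 0, 0], 0], [[-0.003, -0.0297, 0], [0, 0, 0], 0], [[-0.003, -0.0297, 0], [0, 0, 0], 0], [[-0.002, -0.02, 0], [0, 0, 0], 0], [[-0.003, -0.025, 0], [0, 0, 0], 0], [[-0.003, -0.025, 0], [0, 0, 0], 0], [[-0.0025, -0.025, 0], [0, 0, 0], 0], [[0, -0.008, 0], [0, 0, 0], 0]]'

```text
clock: 47.95
tcp_pos: [505.7, 238.8, 291.5]
tcp_rot: [0.0, 0.743, 0.67, -0.0]
wrist_force: [0.7, 1.7, -0.1]
gripper_width: 0.5
grip_force: 0.5
```

Call:
arm_command --targets '[[[-0.0015, -0.0185, -0.01], [0, 0, 0], 0], [[-0.002, -0.0185, -0.01], [0, 0, 0], 0], [[-0.0017, -0.017, -0.0115], [0, 0, 0], 0], [[-0.0017, -0.017, -0.0115], [0, 0, 0], 0], [[-0.0014, -0.014, -0.015], [0, 0, 0], 0], [[-0.0014, -0.014, -0.015], [0, 0, 0], 0], [[-0.001, -0.0105, -0.0175], [0, 0, 0], 0], [[-0.001, -0.0105, -0.0175], [0, 0, 0], 0], [[-0.0007, -0.007, -0.0195], [0, 0, 0], 0], [[0, 0, 0], [0, 0, 0], 0]]'

```text
clock: 49.2
tcp_pos: [492.2, 112.5, 161.9]
tcp_rot: [-0.001, 0.742, 0.67, -0.002]
wrist_force: [0.1, 0.3, 1.0]
gripper_width: 0.2
grip_force: 0.4
```

Call:
arm_command --targets '[[[-0.0007, -0.007, -0.0185], [0, 0, 0], 0], [[0, -0.004, -0.019], [0, 0, 0], 0], [[0, -0.001, -0.01], [0, 0, 0], 0], [[0, 0, -0.005], [0, 0, 0], 0], [[0, 0, 0], [0, 0, 0], 0]]'

```text
clock: 49.82
tcp_pos: [493.1, 101.5, 111.5]
tcp_rot: [0.0, 0.742, 0.671, -0.0]
wrist_force: [0.2, -0.6, 0.9]
gripper_width: 0.4
grip_force: 0.8
```

Now press down as before, then back off and check the force.

Call:
arm_command --targets '[[[0, -0.002, -0.004], [0, 0, 0], 0], [[0, 0, -0.004], [0, 0, 0], 0], [[0, 0, -0.003], [0, 0, 0], 0], [[0, 0, -0.003], [0, 0, 0], 0], [[0, 0, -0.003], [0, 0, 0], 0], [[0, 0, -0.003], [0, 0, 0], 0], [[0, 0, -0.003], [0, 0, 0], 0], [[0, 0, 0], [0, 0, 0], 0]]'

```text
clock: 50.82
tcp_pos: [493.5, 100.1, 91.3]
tcp_rot: [0.001, 0.742, 0.67, 0.001]
wrist_force: [-7.0, -0.4, 28.2]
gripper_width: 0.4
grip_force: 13.7
```

Call:
arm_command --targets '[[[0, 0, -0.003], [0, 0, 0], 0], [[0, 0, 0], [0, 0, 0], 0]]'

```text
clock: 51.08
tcp_pos: [493.5, 100.1, 88.9]
tcp_rot: [0.001, 0.742, 0.67, 0.001]
wrist_force: [-7.6, -1.9, 31.9]
gripper_width: 0.9
grip_force: 15.9
```

Call:
arm_command --targets '[[[0, 0, 0.01], [0, 0, 0], 0], [[0, 0, 0.012], [0, 0, 0], 0], [[0, 0, 0], [0, 0, 0], 0], [[0, 0, 0], [0, 0, 0], 0], [[0, 0, 0], [0, 0, 0], 0]]'

```text
clock: 51.7
tcp_pos: [492.4, 99.6, 106.1]
tcp_rot: [-0.0, 0.742, 0.67, -0.001]
wrist_force: [-0.3, 0.1, -1.0]
gripper_width: 0.7
grip_force: 0.0
```

Held by the catch. I'll retreat upward, then take one last look.

Call:
arm_command --targets '[[[0, 0, 0.05], [0, 0, 0], 0], [[-0.02, -0.02, 0.06], [0, 0, 0], 0], [[-0.04, -0.04, 0.06], [0, 0, 0], 0], [[-0.04, -0.04, 0.05], [0, 0, 0], 0], [[0, -0.03, 0], [0, 0, 0], 0], [[0, 0, 0], [0, 0, 0], 0], [[0, 0, 0], [0, 0, 0], 0], [[0, 0, 0], [0, 0, 0], 0]]'

```text
clock: 52.7
tcp_pos: [410.7, -11.8, 299.7]
tcp_rot: [-0.001, 0.742, 0.671, -0.0]
wrist_force: [0.3, -0.0, -0.7]
gripper_width: 0.7
grip_force: 0.0
```

```bash
python3 - <<'E'
from workcell import r
from h import *
t=r.snapshot("scene")
cv2.imwrite("pics/s15.png",cv2.resize(t["color"][90:330,60:380],(800,600),interpolation=cv2.INTER_CUBIC)[:,:,::-1])
E
```

```text
(no output)
```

View pics/s15.png

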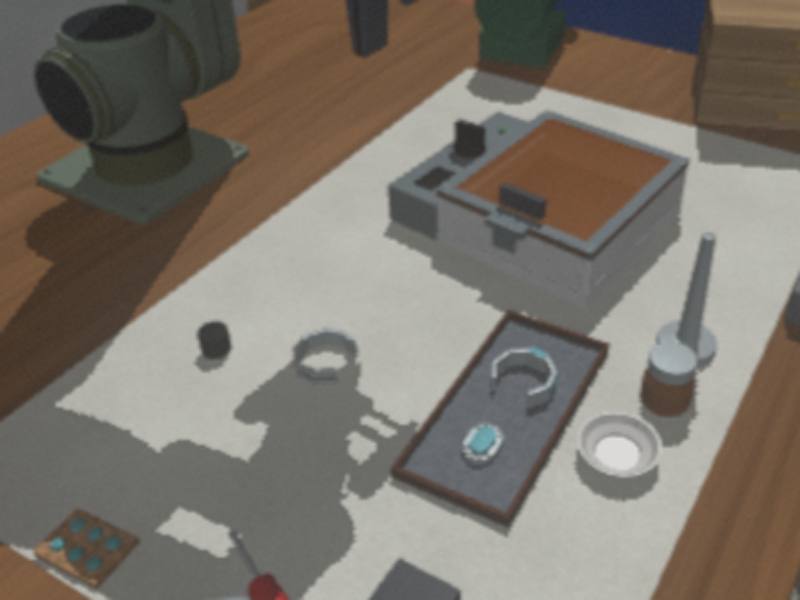

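The lid is shut (565,190), the knob is at rest (468,140), and the cuff (525,370) and brooch (483,440) lie in the tray with the bystanders untouched.

```bash
python3 -c "
from workcell import r
print(r.job_done())"
```

```text
the job is handed in; nothing more can be done
None
```

The job is handed in: the cuff and brooch were cured and now lie in the display tray, the empty box is shut on its catch, and the knob is back at rest; no verdict was returned.

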